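# Seal the finished workpieces in the turntable's tins

### The job

Put the finished steel workpieces lying on the bench (the small square block, hexagon and round collar, as many as there are) away in the turntable's empty tins, one to a tin, and press a lid fully home and level on every tin that holds a piece. Push the turntable round by its pegs to bring tins to the index mark: a lid may be pressed down only on the tin at the mark, where the disc is propped from below. Finish with an empty, open tin standing still at the index mark, and do not knock against the clear guard or shove the other tools about.

Things in the scene. Friction and masses are not known exactly. Their poses are not given: they have to be found in the camera images.
- station: Fixed stand. Origin on the turntable's axis at bench level; -x points from the axis to the index mark, z up. Front arm with a prop block under the disc at the index place and a dark upright pointer (the index mark) 174 to 188 mm from the axis, up to 38 mm above the bench. Four posts 12 mm thick at x 0 and 140, y +-180 mm carry the guard.
- turntable (a joint): Turntable angle, rad, growing counter-clockwise from above: tin0 at the mark at 0, tin1 at -pi/2, tin2 at pi, tin3 at pi/2. No stops, light friction (about 2 N at a peg moves it), coasts a little. Aluminium disc 330 mm across, top 34 mm above the bench. Midway between the tins, 150 mm from the axis, four upright steel pegs 12 mm thick, tops 84 mm above the bench, 60 mm free to each tin.
- index (a point): The index place: where the rim centre of the tin at the index mark lies. Fixed to the stand, 105 mm in front of the axis, 70 mm above the bench. A black line on the disc's rim beside each tin then points at the pointer.
- guard: Fixed clear plastic guard plate with aluminium edge strips over the rear half of the turntable, axes as the stand's, origin on the axis. Reaches from x -29 to +181 mm and 192 mm to either side; lowest 120 mm, highest 130 mm above the bench. Not to be leaned on.
- tin0 (a point): Rim centre of one of four equal tins fixed on the turntable a quarter turn apart, 105 mm from its axis, 70 mm above the bench. Steel, 66 mm inside and 72 mm outside diameter, 34 mm deep inside; a black rubber sealing collar round the rim. With a lid fully home, the lid's origin lies 8 mm below this point and its knob's top 28 mm above it.
- tin1 (a point): Rim centre of one of four equal tins fixed on the turntable a quarter turn apart, 105 mm from its axis, 70 mm above the bench. Steel, 66 mm inside and 72 mm outside diameter, 34 mm deep inside; a black rubber sealing collar round the rim. With a lid fully home, the lid's origin lies 8 mm below this point and its knob's top 28 mm above it.
- tin2 (a point): Rim centre of one of four equal tins fixed on the turntable a quarter turn apart, 105 mm from its axis, 70 mm above the bench. Steel, 66 mm inside and 72 mm outside diameter, 34 mm deep inside; a black rubber sealing collar round the rim. With a lid fully home, the lid's origin lies 8 mm below this point and its knob's top 28 mm above it.
- tin3 (a point): Rim centre of one of four equal tins fixed on the turntable a quarter turn apart, 105 mm from its axis, 70 mm above the bench. Steel, 66 mm inside and 72 mm outside diameter, 34 mm deep inside; a black rubber sealing collar round the rim. With a lid fully home, the lid's origin lies 8 mm below this point and its knob's top 28 mm above it.
- seal0 (a joint): Rubber sealing collar of tin0, m: 0 as found, standing 4 mm proud of the rim; 0.004 pressed fully down, level with the rim. Resists with about 6 N, moves straight down, stays where it is pushed; a lid merely laid on does not press it down.
- seal1 (a joint): Rubber sealing collar of tin1, m: 0 as found, standing 4 mm proud of the rim; 0.004 pressed fully down, level with the rim. Resists with about 6 N, moves straight down, stays where it is pushed; a lid merely laid on does not press it down.
- seal2 (a joint): Rubber sealing collar of tin2, m: 0 as found, standing 4 mm proud of the rim; 0.004 pressed fully down, level with the rim. Resists with about 6 N, moves straight down, stays where it is pushed; a lid merely laid on does not press it down.
- seal3 (a joint): Rubber sealing collar of tin3, m: 0 as found, standing 4 mm proud of the rim; 0.004 pressed fully down, level with the rim. Resists with about 6 N, moves straight down, stays where it is pushed; a lid merely laid on does not press it down.
- block: Finished workpiece: square block 24 x 24 mm, 20 mm high, with a slot line across its top, faces square to its x and y axes. About 85 g. Its origin is the centre of its underside, z up when it stands as found. None if this piece is absent in this run. Bare steel.
- hexnut: Finished workpiece: hexagon 24 mm across flats, 20 mm high; one pair of flats faces its +x and -x. About 75 g. Its origin is the centre of its underside, z up when it stands as found. None if this piece is absent in this run. Bare steel.
- collar: Finished workpiece: round collar 24 mm in diameter, 20 mm high. About 65 g. Its origin is the centre of its underside, z up when it stands as found. None if this piece is absent in this run. Bare steel.
- lid0: Loose steel push-fit lid, knob up, 80 g: bevelled plug 61 mm in diameter, 8 mm high; above it a flange 82 mm in diameter, 4 mm thick; on top a black round knob 20 mm in diameter, from 12 to 36 mm height. Origin: centre of the plug's underside, z up through the knob. Three alike; any lid fits any tin.
- lid1: Loose steel push-fit lid, knob up, 80 g: bevelled plug 61 mm in diameter, 8 mm high; above it a flange 82 mm in diameter, 4 mm thick; on top a black round knob 20 mm in diameter, from 12 to 36 mm height. Origin: centre of the plug's underside, z up through the knob. Three alike; any lid fits any tin.
- lid2: Loose steel push-fit lid, knob up, 80 g: bevelled plug 61 mm in diameter, 8 mm high; above it a flange 82 mm in diameter, 4 mm thick; on top a black round knob 20 mm in diameter, from 12 to 36 mm height. Origin: centre of the plug's underside, z up through the knob. Three alike; any lid fits any tin.
- screwdriver: Bystander: stubby screwdriver 100 mm long lying at the right.
- offcut: Bystander: dark steel off-cut 55 x 30 x 8 mm, nearer the robot than the turntable, to the right. Not a workpiece.
- plate: Bystander: dark flat steel plate 50 x 40 x 6 mm at the left. Not a workpiece.
Mind the look-alikes: they are no part of the job. What is shaped like the block but green, purple or red is not meant.

How it is judged:
By the outcome, as a careful person would: the job done as asked, in the order asked, and still so for the second after the job is handed in, with the robot touching nothing.
Of block, hexnut, collar only 2 to 3 are there at a start; the rules pass over those that are not, and their reading is None.
At some moment in a run one of block, hexnut, collar, lid0, lid1, lid2 may be knocked a few centimetres aside while the robot is not near it.
It also fails if it takes over 210 s, if anything falls off the work surface, if the arm or the gripper's body presses on something with over 40 N, if the wrist force passes 120 N, or if a joint passes its speed limit or range.

### The arm

A 6-joint arm with a two-finger parallel gripper is mounted at the origin on the work surface. World frame = base frame: x ahead of the robot, y to its left, z up, the work surface at z = 0. Lengths are in mm, angles in degrees, forces in N, time in s.
With the tool pointing down it reaches from about 300 to 850 mm from the base axis. Payload 4.2 kg.
Tool frame: the origin (TCP) lies at the very end of the fingers, on their centre line; the grasp point (between the pads) lies 19 mm behind it; z points along the fingers, y is the direction in which the jaws open and shut (so a half turn about z gives the same grasp; the last joint's range is limited). The gripper opens to 91 mm and grips with 3 to 60 N. Pads are 32 mm wide; open, the fingers measure 118 mm over their backs; the gripper's body (76 mm by 178 mm) begins 60 mm behind the grasp point.
Start: joints at [-75.802, 18.312, 89.639, -0, 72.044, -1.146], TCP at [152.154, -554.52, 213.976] pointing down, gripper open.
Joint ranges: [-177.97, 177.97], [-48.28, 115.42], [12.27, 149.76], [-77.06, 257.06], [2.81, 150.46], [-146.56, 146.56]. Speed limits (degrees/s): [147.25, 147.25, 180, 180, 180, 180].

### API

Orientations are given as [roll, pitch, yaw] about the fixed x, y, z axes, in that order (R = Rz(yaw) Ry(pitch) Rx(roll)).
In Python, from workcell import monitor, eyes, job gives the robot as it stands.
- The arm moves only by the tool move_arm, never from a script. Its argument "increments" is a list that holds one entry, the list of rows, each a list of 7 numbers: the opening, from 0 (shut) to 1 (fully open), then the shift along the tool's x, y, z in cm, then the turn, a rotation vector about the tool's x, y, z in rad. In form: [[[jaw, x, y, z, ax, ay, az], ...]]. A call has 1 to 12 rows; each row shifts and turns the pose as measured when the row begins, along the tool's axes as they then stand; what a row does not reach is not made up. A row lasts 1/8 s, in which the tool goes at most 62.5 mm and 10.7 degrees, less where a joint would pass 70% of its speed; a pose out of reach is approached as far as the arm can. A call is refused whole if a number of a shift passes 6.25 or a number of a turn 0.188, either way. A call with a gripper value outside its range is refused whole. The fingers move at their own pace and stop on an object; "force" is the grip in N (left out, the last holds). Time passes only in rows, so rows that do not move let the fingers close. It gives the time, the measured TCP pose, the force and the opening at its end, in the units of the state.
- monitor.state(): the state, without advancing time (a new reading comes with each control period).
- eyes.grab_frame(name): name is "scene" or "top"; returns a dict with "color" (384x512x3 uint8, red, green, blue), "z_map" (384x512 float32, mm along the optical axis (not along the pixel's ray), 0 where there is no reading), "camera_matrix" (3x3 intrinsics, pixels), "rvec" (rotation vector, rad) and "tvec" (3), from world to camera coordinates, as OpenCV has them. Camera axes: x right, y down, z forward; pixel columns grow to the right and rows downward; lengths in mm; the calibration is good to about 2 mm. A picture is of the moment at which its call begins.
- job.job_done(): hands the job in, once; it reports no verdict.
The state is a dict: "time_s": time; "qpos": joint angles; "qvel": joint speeds; "effort": joint torques, N m; "ee_pos": TCP position; "ee_rot": TCP orientation; "force": force on the tool from outside, world axes, zero at the start; "torque": the same for the moment, N m; "gripper_width": finger opening in mm.
Only numpy, scipy, OpenCV 4.12 (cv2) and the standard library are available. Lean on these libraries where they do the work, as an engineer would, in place of code of your own. Each camera call takes 0.05 s, during which the arm holds its last target. There are 200 camera calls.

## Working session

There is one attempt and no reset: what is moved stays moved. The work goes in short steps, Python scripts to look and compute and a tool call to move; the robot and the scene stay as the last step left them, time stands still between calls to the robot, and variables do not carry over. Pictures are saved under pics/ and viewed, about 12 in all and at most 16, crops included, and the job is handed in when it is done.

Besides the shell and the picture viewer there is one more tool, called after ">>>" as name([rows], argument=value, ...), one row to a line, values as JSON. move_arm: Moves the arm, as the interface text tells. Its arguments: {"type":"object","properties":{"increments":{"type":"array"},"force":{"type":"number"}},"required":["increments"]}

```bash
mkdir -p pics; ls; cat > h.py <<'E'
import numpy as np, cv2
from workcell import monitor, eyes, job
def cam(n):
    f=eyes.grab_frame(n); f['R']=cv2.Rodrigues(np.array(f['rvec'],float))[0]; f['t']=np.array(f['tvec'],float).ravel(); f['K']=np.array(f['camera_matrix'],float); return f
def ray(f,u,v,z):
    d=f['R'].T@np.linalg.inv(f['K'])@np.array([u,v,1.]); c=-f['R'].T@f['t']; return c+d*(z-c[2])/d[2]
def proj(f,p):
    q=f['K']@(f['R']@np.array(p,float)+f['t']); return q[:2]/q[2]
def pts(f):
    h,w=f['z_map'].shape; u,v=np.meshgrid(np.arange(w),np.arange(h)); Z=f['z_map']
    P=np.stack([(u-f['K'][0,2])/f['K'][0,0]*Z,(v-f['K'][1,2])/f['K'][1,1]*Z,Z],-1)
    return (P-f['t'])@f['R']
def save(f,n,crop=None,s=1.5):
    im=f['color'][...,::-1]
    if crop: a,b,c,d=crop; im=im[b:d,a:c]
    cv2.imwrite('pics/'+n,cv2.resize(im,None,fx=s,fy=s,interpolation=cv2.INTER_CUBIC))
E
python3 - <<'E'
from h import *
print(monitor.state())
for n in('top','scene'):
    f=cam(n); save(f,n+'1.png'); print(n,f['K'],-f['R'].T@f['t'],f['R'])
    np.savez(n+'.npz',**f)
E
```

```text
pics
{'time_s': 0.0, 'qpos': array([-7.58047626e+01,  1.83511092e+01,  8.97081361e+01, -1.23300528e-03,
        7.20438614e+01, -1.14362510e+00]), 'qvel': array([ 3.19133221e-02,  5.84303942e-02,  4.39161071e-02,  1.48767793e-02,
        7.26493807e-02, -6.51550139e-05]), 'effort': array([-1.46188762e-03, -4.12465310e+01, -2.31974548e+01,  7.25170271e-02,
        4.59424895e-02, -1.48037807e-04]), 'ee_pos': array([ 151.99137751, -554.0067553 ,  213.11389983]), 'ee_rot': array([-1.79896890e+02, -8.85844018e-04,  1.53392429e+01]), 'force': array([ 0.21808462, -1.04269475, -0.13111661]), 'torque': array([-0.00118326, -0.01024485,  0.0284808 ]), 'gripper_width': 91.33242108867512}
top [[377.87116634   0.         261.44636618]
 [  0.         377.87116634 197.98053147]
 [  0.           0.           1.        ]] [ 444.41250666   30.80513778 1242.15695147] [[ 0.00739683 -0.99992341  0.00992265]
 [-0.99650763 -0.00819618 -0.08309854]
 [ 0.08317351 -0.00927333 -0.99649193]]
scene [[495.67401335   0.         257.87466973]
 [  0.         495.67401335 189.48042685]
 [  0.           0.           1.        ]] [1354.47267605  411.23273893 1120.36305869] [[-0.40448391  0.91446967 -0.01174715]
 [ 0.69881282  0.30075858 -0.64900302]
 [-0.58996052 -0.27072034 -0.76069513]]
```

View pics/top1.png

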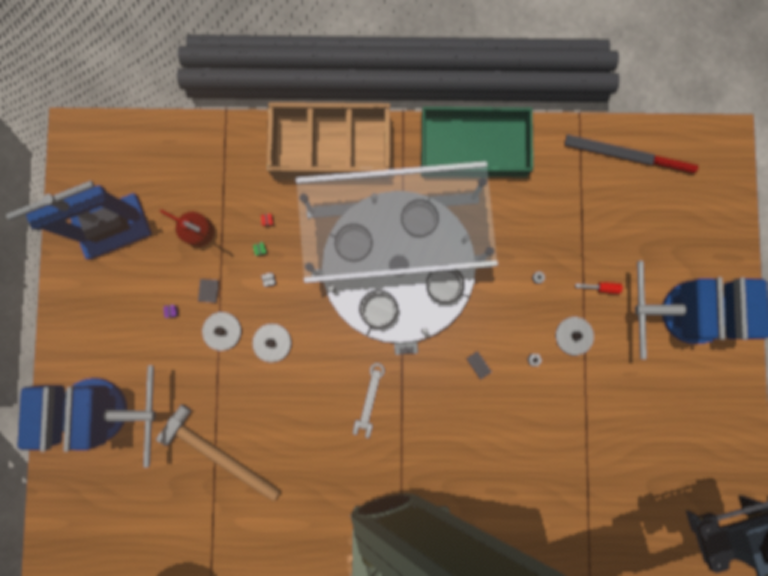

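View pics/scene1.png

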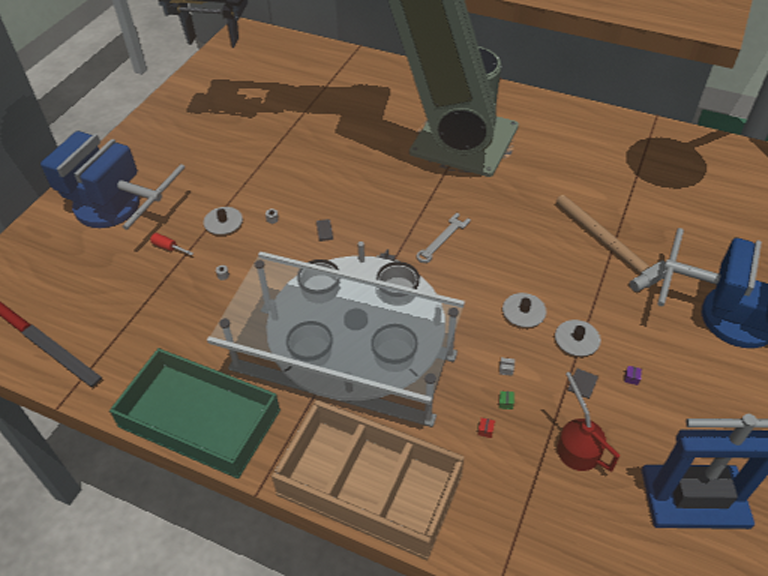

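The top view shows bright steel pieces at about (268,280), (539,278) and (535,360). The lids are at (221,331), (272,343) and (575,336). The green, red and purple cubes are decoys. The turntable axis is near (399,265), the pointer is at (405,349), and no tin is at the mark. Next I'll measure these and take enlarged crops.

```bash
python3 - <<'E'
from h import *
def ld(n): return dict(np.load(n+'.npz'))
f=ld('top');g=ld('scene')
im=f['color'][...,::-1]
def c(a,b,cc,d,s,im=im): return cv2.resize(im[b:d,a:cc],(400,300),interpolation=cv2.INTER_CUBIC)
gi=g['color'][...,::-1]
A=np.vstack([np.hstack([c(160,170,200,200,0),c(340,170,380,200,0)]),np.hstack([c(340,225,380,255,0),c(200,110,336,240-28,0)])])
cv2.imwrite('pics/c1.png',A)
B=np.vstack([np.hstack([c(318,228,358,258,0,gi),c(160,130,200,160,0,gi)]),np.hstack([c(128,166,168,196,0,gi),c(170,155,310,260,0,gi)])])
cv2.imwrite('pics/c2.png',B)
P=pts(f)
for n,(u,v),hz in [('blk',(268,280),20),('A',(539,278),20),('B',(535,360),20),('L1',(221,331),36),('L2',(272,343),36),('L3',(575,336),36)]:
    print(n,ray(f,u/1.5,v/1.5,hz).round(1),'depth z',P[round(v/1.5)-1:round(v/1.5)+2,round(u/1.5)-1:round(u/1.5)+2,2].round(0).ravel())
# disc: points with z 30-38 near center
m=(f['z_map']>0)&(P[...,2]>30)&(P[...,2]<38); 
c0=ray(f,399/1.5,265/1.5,34); q=P[m]; q=q[np.linalg.norm(q[:,:2]-c0[:2],axis=1)<185]; print(c0,len(q),q.min(0),q.max(0))
for r in (proj(f,(0,0,0)),): print(r)
E
```

```text
blk [581.1 288.5  20. ] depth z [22. 17. 20. 15. 17. 16. 19. 21. 18.]
A [ 590.5 -299.7   20. ] depth z [17. 16. 20. 19. 18. 19. 19. 18. 19.]
B [ 413.  -288.6   20. ] depth z [18. 19. 21. 19. 21. 23. 21. 19. 21.]
L1 [469.8 381.7  36. ] depth z [38. 37. 31. 37. 38. 32. 36. 31. 20.]
L2 [445.2 273.2  36. ] depth z [33. 37. 33. 33. 31. 33. 28. 34. 19.]
L3 [ 464.9 -370.5   36. ] depth z [31. 33. 42. 30. 36. 38. 21. 34. 34.]
[614.32790137   5.3906321   34.        ] 2748 [ 433.53821866 -156.31690401   30.00485438] [611.68952313 166.05264429  37.98811717]
[266.22513411 369.8565424 ]
```

View pics/c1.png

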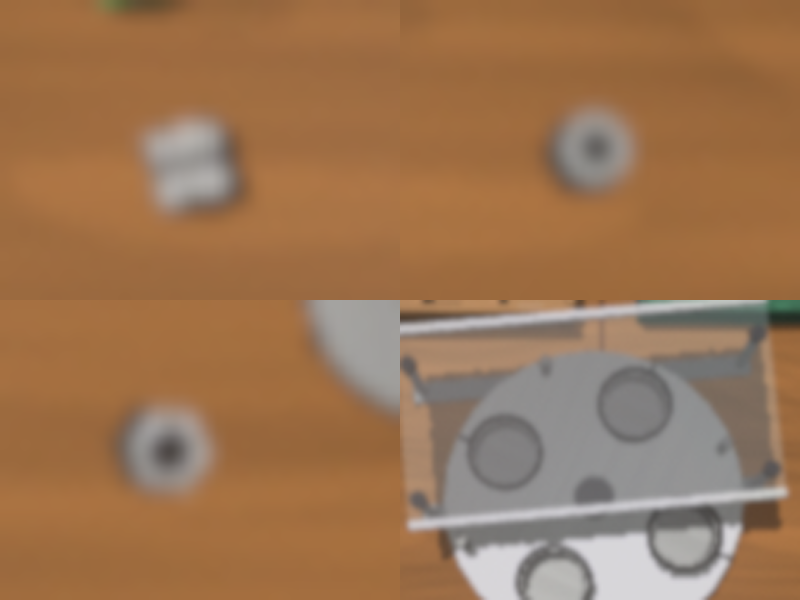

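View pics/c2.png

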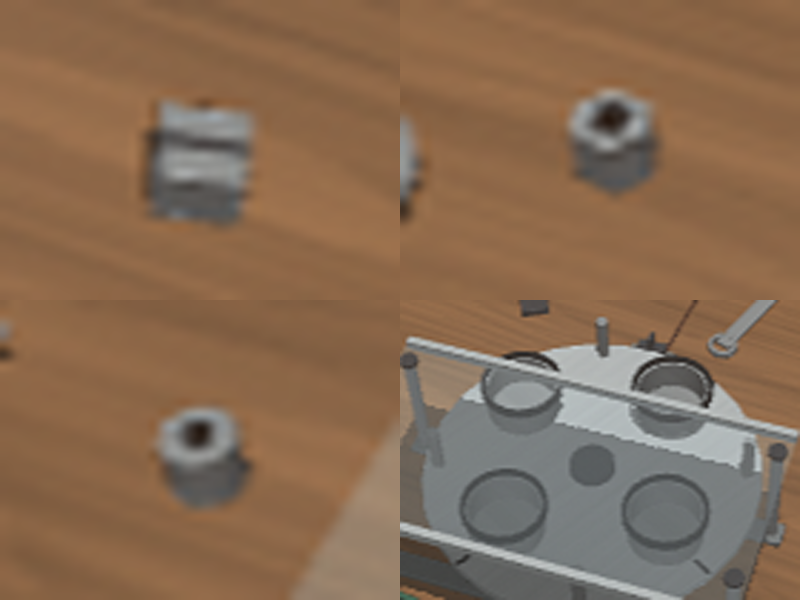

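The crops confirm all three pieces. The block is at top (268,280), with its slot line visible. The round collar is at (539,278). The hexagon is at (535,360), with facets visible in the scene view. All four tins look empty. Next I need the station pose and the turntable angle.

```bash
cat >> h.py <<'E'
def tins(f,near=None):
    g=cv2.cvtColor(f['color'],cv2.COLOR_RGB2GRAY); S=4
    b=cv2.resize(g,None,fx=S,fy=S,interpolation=cv2.INTER_CUBIC)
    c=cv2.HoughCircles(b,cv2.HOUGH_GRADIENT,1,60,param1=60,param2=18,minRadius=40,maxRadius=58)
    out=[]
    for u,v,r in (c[0] if c is not None else []):
        p=ray(f,(u+.5)/S-.5,(v+.5)/S-.5,72)
        if np.hypot(p[0]-612,p[1]-5)<150: out.append((p[0],p[1],r))
    return np.array(out)
E
python3 - <<'E'
from h import *
f=dict(np.load('top.npz')); t=tins(f); print(t.round(1)); print(t.mean(0))
# guard corners 1.5x
for u,v in [(305,280),(496,263),(297,179),(487,164)]: print('guard',ray(f,u/1.5,v/1.5,130).round(1))
print('pointer',ray(f,405/1.5,349/1.5,38).round(1))
P=pts(f)
m=(f['z_map']>0)&(P[...,2]>33)&(P[...,2]<46)&(abs(P[...,0]-435)<25)&(abs(P[...,1]-0)<60)
v,u=np.nonzero(m)
# block orientation and piece centres by brightness/low saturation masks
hsv=cv2.cvtColor(f['color'],cv2.COLOR_RGB2HSV)
S=4
for n,(u,v),z,r in [('blk',(178.7,186.7),20,10),('col',(359.5,185.5),20,10),('hex',(356.7,240),20,10),('L1',(147.3,220.7),12,22),('L2',(181.3,228.7),12,22),('L3',(383.5,224),12,22)]:
    x0,y0=int(u)-r,int(v)-r
    s=cv2.resize(f['color'][y0:y0+2*r,x0:x0+2*r],None,fx=S,fy=S,interpolation=cv2.INTER_CUBIC); h=cv2.cvtColor(s,cv2.COLOR_RGB2HSV)
    m=((h[...,1]<70)&(h[...,2]>(105))).astype(np.uint8)
    cs,_=cv2.findContours(m,cv2.RETR_EXTERNAL,cv2.CHAIN_APPROX_NONE); c=max(cs,key=cv2.contourArea)
    q=np.array([ray(f,x0+(a+.5)/S-.5,y0+(b+.5)/S-.5,z)[:2] for a,b in c[:,0]],np.float32)
    rc=cv2.minAreaRect(q); print(n,'rect',np.round(rc[0],1),np.round(rc[1],1),round(rc[2],1),'circ',np.round(cv2.minEnclosingCircle(q)[0],1))
E
```

```text
[[516.1  48.2  54.1]
 [570.3 -88.3  53. ]]
[543.19425814 -20.05155484  53.54999924]
guard [569.4 192.5 130. ]
guard [ 606.5 -184.9  130. ]
guard [772.5 212.6 130. ]
guard [ 807.2 -168.3  130. ]
pointer [434.7  -8.4  38. ]
blk rect [583.1 288.7] [28.5 26.2] 15.3 circ [583.3 288.7]
col rect [ 592.8 -297.8] [23.5 25.2] 44.8 circ [ 592.9 -297.7]
hex rect [ 414.6 -286.8] [27.5 24.9] 89.3 circ [ 415.  -286.7]
L1 rect [471.1 388.7] [83.7 82.2] 70.1 circ [471.5 388.6]
L2 rect [447.1 279.6] [82.4 82.4] 1.3 circ [447.  279.7]
L3 rect [ 466.8 -376.5] [82.  82.2] 16.1 circ [ 466.6 -377. ]
```

```bash
cat >> h.py <<'E'
AX=np.array([612.7,7.]); YAW=5.4
def st(x,y):  # station -> world
    a=np.radians(YAW); return AX+np.array([x*np.cos(a)-y*np.sin(a),x*np.sin(a)+y*np.cos(a)])
def polar(r,deg): return AX+r*np.array([np.cos(np.radians(deg)),np.sin(np.radians(deg))])
def plan(wps,start=None,step=58,rot=9.0):
    """wps: (x,y,z,yaw[,maxstep]); prints tool-frame rows cm/rad"""
    s=monitor.state(); p=np.array(s['ee_pos'],float); yaw=s['ee_rot'][2]
    if start is not None: p=np.array(start[:3],float); yaw=start[3]
    for w in wps:
        t=np.array(w[:3],float); st_=w[4] if len(w)>4 else step
        dy=(w[3]-yaw+180)%360-180
        n=max(1,int(np.ceil(max(np.linalg.norm(t-p)/st_,abs(dy)/rot))))
        rows=[]
        for i in range(n):
            d=(t-p)/n; a=np.radians(yaw+dy*i/n); c,s_=np.cos(a),np.sin(a)
            rows.append([round(v,2) for v in ((d[0]*c+d[1]*s_)/10,(d[0]*s_-d[1]*c)/10,-d[2]/10)]+[0,0,round(-np.radians(dy/n),3)])
        print('->',w,n,'rows'); 
        if len({tuple(r) for r in rows})==1: print('  all:',rows[0])
        else: print('  ',rows)
        p=t; yaw=yaw+dy
E
python3 - <<'E'
from h import *
f=dict(np.load('top.npz')); print(ray(f,425/1.5,333/1.5,84),polar(150,201.9),polar(150,230.4), st(-105,0))
p=polar(150,201.9)
plan([(p[0],p[1],214,21.9),(p[0],p[1],66,21.9)])
E
```

```text
[467.84716129 -47.5216432   84.        ] [473.52456192 -48.94816739] [ 517.08640154 -108.57698642] [508.16599372  -2.8813729 ]
-> (np.float64(473.52456191516205), np.float64(-48.94816738637135), 214, 21.9) 11 rows
   [[np.float64(4.03), np.float64(-3.66), np.float64(-0.01), 0, 0, np.float64(-0.01)], [np.float64(4.07), np.float64(-3.61), np.float64(-0.01), 0, 0, np.float64(-0.01)], [np.float64(4.11), np.float64(-3.57), np.float64(-0.01), 0, 0, np.float64(-0.01)], [np.float64(4.15), np.float64(-3.53), np.float64(-0.01), 0, 0, np.float64(-0.01)], [np.float64(4.18), np.float64(-3.48), np.float64(-0.01), 0, 0, np.float64(-0.01)], [np.float64(4.22), np.float64(-3.44), np.float64(-0.01), 0, 0, np.float64(-0.01)], [np.float64(4.25), np.float64(-3.4), np.float64(-0.01), 0, 0, np.float64(-0.01)], [np.float64(4.29), np.float64(-3.35), np.float64(-0.01), 0, 0, np.float64(-0.01)], [np.float64(4.32), np.float64(-3.31), np.float64(-0.01), 0, 0, np.float64(-0.01)], [np.float64(4.36), np.float64(-3.26), np.float64(-0.01), 0, 0, np.float64(-0.01)], [np.float64(4.39), np.float64(-3.22), np.float64(-0.01), 0, 0, np.float64(-0.01)]]
-> (np.float64(473.52456191516205), np.float64(-48.94816738637135), 66, 21.9) 3 rows
  all: [np.float64(0.0), np.float64(0.0), np.float64(4.93), 0, 0, np.float64(-0.0)]
```

>>> move_arm([
  [[0.4, 4.0, -3.7, 0, 0, 0, -0.01], [0.4, 4.1, -3.6, 0, 0, 0, -0.01], [0.4, 4.1, -3.6, 0, 0, 0, -0.01], [0.4, 4.15, -3.5, 0, 0, 0, -0.01], [0.4, 4.2, -3.5, 0, 0, 0, -0.01], [0.4, 4.2, -3.4, 0, 0, 0, -0.01], [0.4, 4.25, -3.4, 0, 0, 0, -0.01], [0.4, 4.3, -3.35, 0, 0, 0, -0.01], [0.4, 4.3, -3.3, 0, 0, 0, -0.01], [0.4, 4.35, -3.25, 0, 0, 0, -0.01], [0.4, 4.4, -3.2, 0, 0, 0, -0.01], [0.4, 0, 0, 0, 0, 0, 0]],
], force=20)

```text
time_s: 1.6
ee_pos: [482.7, -33.9, 210.4]
ee_rot: [-179.7, 0.0, 21.7]
force: [-0.9, 0.4, -0.7]
gripper_width: 36.8
```

```bash
sed -i 's/print(.  all:.,rows\[0\])/print("  all:",[float(v) for v in rows[0]])/; s/else: print(.  .,rows)/else: print("  ",[[float(v) for v in r] for r in rows])/; s/print(.->.,w,n/print("->",[round(float(v),1) for v in w],n/' h.py; python3 - <<'E'
from h import *
p=polar(150,201.9)
plan([(p[0]-2,p[1],150,21.9),(p[0]-2,p[1],66,21.9)],step=50)
E
```

```text
-> [471.5, -48.9, 150.0, 21.9] 2 rows
  all: [-0.8, 0.49, 3.02, 0.0, 0.0, -0.002]
-> [471.5, -48.9, 66.0, 21.9] 2 rows
  all: [0.0, 0.0, 4.2, 0.0, 0.0, -0.0]
```

>>> move_arm([
  [[0.4, -0.8, 0.5, 3.0, 0, 0, 0], [0.4, -0.8, 0.5, 3.0, 0, 0, 0], [0.4, 0, 0, 0, 0, 0, 0]],
])

```text
time_s: 1.98
ee_pos: [469.5, -50.3, 148.7]
ee_rot: [-179.7, 0.1, 21.7]
force: [-0.9, 1.1, 0.4]
gripper_width: 36.5
```

```bash
python3 - <<'E'
from h import *
p=polar(150,201.9)
f=cam('top'); t=tins(f); print(t.round(1)); save(f,'t2.png',(190,130,330,235),5.7)
g=cam('scene'); save(g,'s2.png',(170,120,310,225),5.7)
plan([(p[0]-2,p[1],66,21.9)],step=30)
E
```

```text
[[516.9  49.   52.9]
 [567.9 -85.2  55.2]]
-> [471.5, -48.9, 66.0, 21.9] 3 rows
  all: [-0.0, -0.05, 2.83, 0.0, 0.0, -0.001]
```

View pics/s2.png

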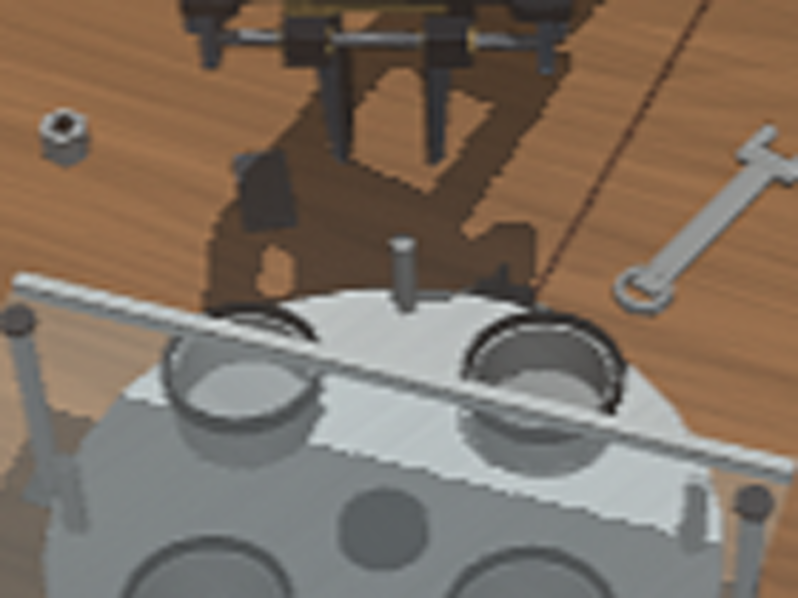

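The peg at crop (402,275) lies between the open fingers and both front tins are empty. I'll lower, cage the peg and turn.

>>> move_arm([
  [[0.4, 0, 0, 3, 0, 0, 0], [0.4, 0, 0, 2.8, 0, 0, 0], [0.4, 0, 0, 2, 0, 0, 0], [0.3, 0, 0, 0.3, 0, 0, 0], [0.18, 0, 0, 0, 0, 0, 0], [0.18, 0, 0, 0, 0, 0, 0], [0.18, 0, 0, 0, 0, 0, 0]],
])

```text
time_s: 2.95
ee_pos: [479.7, -51.3, 77.2]
ee_rot: [179.7, -1.1, 21.6]
force: [-1.6, 1.7, -1.3]
gripper_width: 16.4
```

```bash
python3 - <<'E'
from h import *
w=[]
for a in np.linspace(201.9,230.4,9)[1:]: p=polar(150,a); w.append((p[0],p[1],66,a-180))
plan(w)
E
```

```text
-> [477.3, -57.5, 66.0, 25.5] 1 rows
  all: [-0.45, 0.49, 1.12, 0.0, 0.0, -0.067]
-> [481.5, -65.8, 66.0, 29.0] 1 rows
  all: [0.03, 0.93, -0.0, 0.0, 0.0, -0.062]
-> [486.3, -73.8, 66.0, 32.6] 1 rows
  all: [0.03, 0.93, -0.0, 0.0, 0.0, -0.062]
-> [491.6, -81.5, 66.0, 36.2] 1 rows
  all: [0.03, 0.93, -0.0, 0.0, 0.0, -0.062]
-> [497.3, -88.8, 66.0, 39.7] 1 rows
  all: [0.03, 0.93, -0.0, 0.0, 0.0, -0.062]
-> [503.5, -95.8, 66.0, 43.3] 1 rows
  all: [0.03, 0.93, -0.0, 0.0, 0.0, -0.062]
-> [510.1, -102.4, 66.0, 46.8] 1 rows
  all: [0.03, 0.93, -0.0, 0.0, 0.0, -0.062]
-> [517.1, -108.6, 66.0, 50.4] 1 rows
  all: [0.03, 0.93, -0.0, 0.0, 0.0, -0.062]
```

```bash
cat >> h.py <<'E'
from scipy.spatial.transform import Rotation as Ro
def plan(wps,start=None,step=50,rot=9.0):
    s=monitor.state(); p=np.array(s['ee_pos'],float); R=Ro.from_euler('xyz',s['ee_rot'],degrees=True)
    if start is not None: p=np.array(start[:3],float); R=Ro.from_euler('xyz',[180,0,start[3]],degrees=True)
    for w in wps:
        t=np.array(w[:3],float); T=Ro.from_euler('xyz',[180,0,w[3]],degrees=True); q=(R.inv()*T).as_rotvec(); sp=w[4] if len(w)>4 else step
        n=max(1,int(np.ceil(max(np.linalg.norm(t-p)/sp,np.degrees(np.linalg.norm(q))/rot)))); rows=[]
        for i in range(n):
            Ri=R*Ro.from_rotvec(q*i/n); d=Ri.inv().apply((t-p)/n)/10
            rows.append(tuple(float(round(v,2)) for v in d)+tuple(float(round(v/n,3)) for v in q))
        print('->',[round(float(v),1) for v in w],n,'rows','all '+str(rows[0]) if len(set(rows))==1 else rows)
        p=t;R=T
E
python3 - <<'E'
from h import *
p=polar(150,204); print(monitor.state()['ee_pos'])
plan([(p[0],p[1],68,24)])
E
```

```text
[479.68504034 -51.25238388  77.16807712]
-> [475.7, -54.0, 68.0, 24.0] 1 rows all (-0.49, 0.1, 0.91, 0.006, -0.019, -0.042)
```

>>> move_arm([
  [[0.18, -0.5, 0.1, 0.9, 0.006, -0.019, -0.042], [0.18, 0, 0, 0, 0, 0, 0], [0.18, 0.03, 0.9, 0, 0, 0, -0.06], [0.18, 0.03, 0.9, 0, 0, 0, -0.06], [0.18, 0.03, 0.9, 0, 0, 0, -0.06], [0.18, 0.03, 0.9, 0, 0, 0, -0.06]],
])

```text
time_s: 3.7
ee_pos: [494.9, -83.9, 70.6]
ee_rot: [180.0, -0.2, 38.1]
force: [-0.9, 1.0, -2.0]
gripper_width: 16.1
```

```bash
python3 - <<'E'
from h import *
s=monitor.state();d=s['ee_pos'][:2]-AX; print(np.hypot(*d),np.degrees(np.arctan2(d[1],d[0]))%360,s['ee_pos'],s['ee_rot'])
w=[]
for a in [222,225,228,230.4]: p=polar(150,a); w.append((p[0],p[1],68,a-180))
plan(w)
E
```

```text
148.85492555179178 217.6576977928265 [494.85530428 -83.94183059  70.58484581] [ 1.79977237e+02 -1.74709987e-01  3.80832466e+01]
-> [501.2, -93.4, 68.0, 42.0] 1 rows all (-0.08, 1.14, 0.26, 0.001, -0.003, -0.068)
-> [506.6, -99.1, 68.0, 45.0] 1 rows all (0.02, 0.79, 0.0, 0.0, 0.0, -0.052)
-> [512.3, -104.5, 68.0, 48.0] 1 rows all (0.02, 0.79, 0.0, -0.0, 0.0, -0.052)
-> [517.1, -108.6, 68.0, 50.4] 1 rows all (0.01, 0.63, 0.0, 0.0, 0.0, -0.042)
```

>>> move_arm([
  [[0.18, -0.08, 1.0, 0.2, 0, 0, -0.06], [0.18, 0.02, 0.8, 0, 0, 0, -0.052], [0.18, 0.02, 0.7, 0, 0, 0, -0.045], [0.18, 0, 0.4, 0, 0, 0, -0.03], [0.1, 0, 0, 0, 0, 0, 0], [0.1, 0, 0, 0, 0, 0, 0]],
], force=10)

```text
time_s: 4.45
ee_pos: [514.3, -106.0, 70.1]
ee_rot: [179.9, -0.2, 48.9]
force: [-0.5, 0.3, -2.5]
gripper_width: 11.4
```

```bash
cat >> h.py <<'E'
def pegpose():
    s=monitor.state();d=s['ee_pos'][:2]-AX; print('r,ang',np.hypot(*d).round(1),(np.degrees(np.arctan2(d[1],d[0]))%360).round(1))
E
python3 - <<'E'
from h import *
pegpose(); p=polar(150,230.4); plan([(p[0],p[1],68,50.4)])
print(tins(cam('top')).round(1), st(-105,0))
E
```

```text
r,ang 149.8 228.9
-> [517.1, -108.6, 68.0, 50.4] 1 rows all (-0.01, 0.38, 0.21, 0.001, -0.004, -0.026)
[[5.08e+02 1.00e-01 5.30e+01]] [508.16599372  -2.8813729 ]
```

>>> move_arm([
  [[0.1, 0, 0.35, 0.1, 0, 0, -0.026], [0.1, 0, 0, 0, 0, 0, 0], [0.1, 0, 0, 0, 0, 0, 0]],
])

```text
time_s: 4.88
ee_pos: [517.8, -108.9, 70.1]
ee_rot: [179.8, -0.3, 50.6]
force: [-1.6, -0.2, -1.8]
gripper_width: 11.5
```

```bash
python3 - <<'E'
from h import *
pegpose()
f=cam('top');print(tins(f).round(1)); save(f,'t3.png',(235,180,305,240),10)
plan([(*polar(150,230.2),68,50.4)])
E
```

```text
r,ang 149.8 230.7
[[509.5  -3.   51.9]
 [546.5 133.2  41.9]]
-> [516.7, -108.2, 68.0, 50.4] 1 rows all (-0.02, -0.12, 0.21, 0.004, -0.004, 0.003)
```

View pics/t3.png

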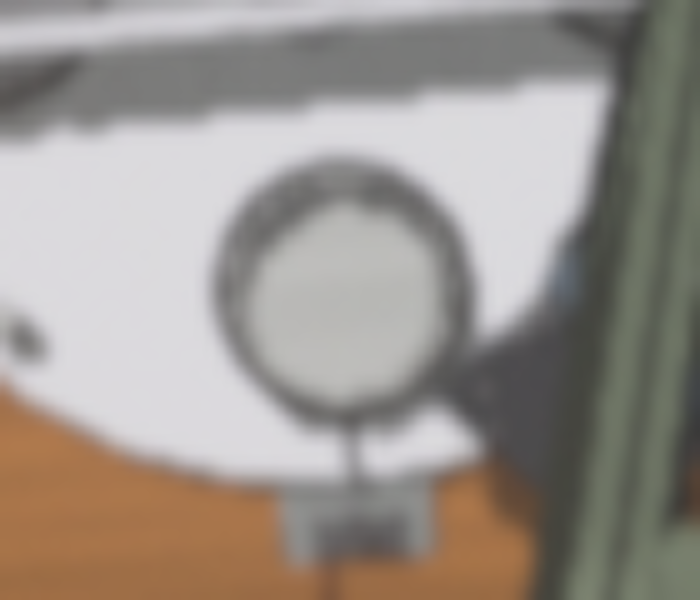

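Line tip (358,485) and pointer block centre (360,525) are aligned, and the tin at the mark is empty. Next: release the peg and fetch the hexagon.

>>> move_arm([
  [[0.25, 0, 0, 0, 0, 0, 0], [0.4, 0, 0, 0, 0, 0, 0], [0.4, 0, 0, 0, 0, 0, 0], [0.4, 0, 0, -3, 0, 0, 0], [0.4, 0, 0, -4, 0, 0, 0], [0.4, 0, 0, -1, 0, 0, 0]],
])

```text
time_s: 5.68
ee_pos: [517.3, -108.7, 151.5]
ee_rot: [179.8, -0.2, 50.6]
force: [0.4, 0.4, -0.6]
gripper_width: 36.3
```

```bash
cat >> h.py <<'E'
G={'blk':(583.2,288.7,20,10),'col':(592.9,-297.8,20,10),'hex':(414.8,-286.7,20,10),'L1':(471.3,388.6,12,22),'L2':(447,279.6,12,22),'L3':(466.7,-376.8,12,22)}
def find(f,names,wide=1,z=None):
    S=4
    for n in names:
        x,y,z,r=G[n]; r=int(r*wide); u,v=proj(f,(x,y,z)); x0,y0=int(u)-r,int(v)-r
        s=cv2.resize(f['color'][y0:y0+2*r,x0:x0+2*r],None,fx=S,fy=S,interpolation=cv2.INTER_CUBIC); h=cv2.cvtColor(s,cv2.COLOR_RGB2HSV)
        m=((h[...,1]<70)&(h[...,2]>105)).astype(np.uint8)
        for c in cv2.findContours(m,cv2.RETR_EXTERNAL,cv2.CHAIN_APPROX_NONE)[0]:
            if cv2.contourArea(c)<300: continue
            q=np.array([ray(f,x0+(a+.5)/S-.5,y0+(b+.5)/S-.5,z)[:2] for a,b in c[:,0]],np.float32)
            rc=cv2.minAreaRect(q); print(n,np.round(rc[0],1),np.round(rc[1],1),round(rc[2],1))
E
python3 - <<'E'
from h import *
f=cam('top'); find(f,G); print(tins(f).round(1))
plan([(414.8,-286.7,150,30),(414.8,-286.7,40,30)])
E
```

```text
blk [583.  288.7] [28.3 26.2] 15.3
col [ 580.6 -289.4] [ 9.1 34.1] 84.9
col [ 582.6 -268.7] [14.7 37.8] 89.3
hex [ 417.5 -292.5] [17.1 64.3] 84.4
hex [ 417.8 -272.8] [10.7 64.7] 84.4
L1 [471.2 388.6] [83.2 82.7] 65.2
L2 [447.1 279.6] [82.4 82.4] 1.3
L2 [472.  351.4] [47.8  8.1] 1.7
L3 [ 466.4 -376.4] [82.5 81.8] 44.7
[[508.   -2.2  53. ]]
-> [414.8, -286.7, 150.0, 30.0] 5 rows [(-4.05, 0.68, 0.01, 0.0, -0.001, 0.072), (-3.99, 0.97, 0.02, 0.0, -0.001, 0.072), (-3.91, 1.25, 0.02, 0.0, -0.001, 0.072), (-3.81, 1.53, 0.02, 0.0, -0.001, 0.072), (-3.69, 1.8, 0.03, 0.0, -0.001, 0.072)]
-> [414.8, -286.7, 40.0, 30.0] 3 rows all (0.0, -0.0, 3.67, 0.0, 0.0, 0.0)
```

>>> move_arm([
  [[0.5, -4.05, 0.7, 0, 0, 0, 0.072], [0.5, -4, 0.95, 0, 0, 0, 0.072], [0.5, -3.9, 1.25, 0, 0, 0, 0.072], [0.5, -3.8, 1.5, 0, 0, 0, 0.072], [0.5, -2.5, 1.2, 0, 0, 0, 0.06], [0.5, 0, 0, 0, 0, 0, 0], [0.5, 0, 0, 3.0, 0, 0, 0], [0.5, 0, 0, 2.0, 0, 0, 0], [0.5, 0, 0, 0, 0, 0, 0]],
])

```text
time_s: 6.85
ee_pos: [414.6, -273.4, 89.8]
ee_rot: [-179.3, 0.0, 30.2]
force: [-0.0, -0.3, -0.2]
gripper_width: 45.5
```

```bash
python3 - <<'E'
from h import *
g=cam('scene'); save(g,'s4.png',(140,110,220,170),8)
u,v=proj(g,(414.8,-286.7,20)); print('expected hex px in crop',(u-140)*8,(v-110)*8)
plan([(414.8,-286.7,12,30)],step=30)
E
```

```text
expected hex px in crop 327.67242168468783 253.38043832379822
-> [414.8, -286.7, 12.0, 30.0] 3 rows [(-0.22, 0.39, 2.62, -0.004, 0.0, 0.001), (-0.22, 0.38, 2.62, -0.004, 0.0, 0.001), (-0.22, 0.37, 2.62, -0.004, 0.0, 0.001)]
```

View pics/s4.png

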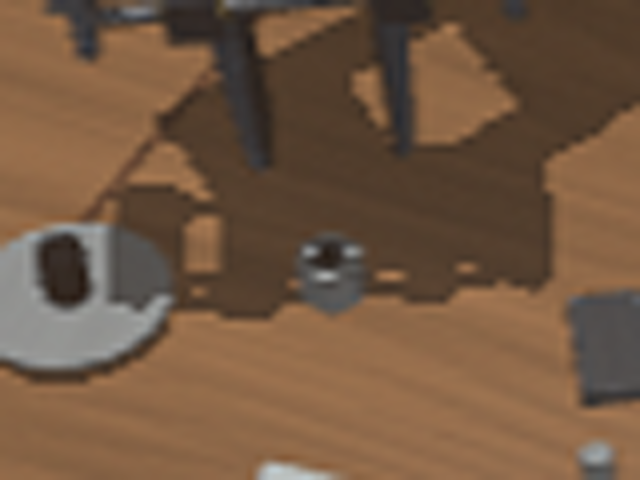

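Hexagon top at crop (332,252), as expected. It sits clear of the lid at left. Descend and grip.

>>> move_arm([
  [[0.5, -0.25, 0.4, 2.0, -0.004, 0, 0], [0.5, -0.2, 0.4, 2.0, -0.004, 0, 0], [0.5, -0.2, 0.35, 2.0, -0.004, 0, 0], [0.5, 0, 0, 1.0, 0, 0, 0], [0.5, 0, 0, 0.2, 0, 0, 0]],
], force=20)

```text
time_s: 7.52
ee_pos: [420.1, -287.0, 20.8]
ee_rot: [179.5, -0.3, 30.5]
force: [0.3, -0.8, 1.3]
gripper_width: 45.7
```

```bash
python3 - <<'E'
from h import *
plan([(414.8,-286.7,11,30)],step=30)
E
```

```text
-> [414.8, -286.7, 11.0, 30.0] 1 rows all (-0.44, -0.3, 0.97, 0.009, -0.005, 0.008)
```

>>> move_arm([
  [[0.5, -0.44, -0.3, 0.95, 0.009, -0.005, 0.008], [0.5, 0, 0, 0, 0, 0, 0], [0.1, 0, 0, 0, 0, 0, 0], [0.1, 0, 0, 0, 0, 0, 0], [0.1, 0, 0, 0, 0, 0, 0], [0.1, 0, 0, 0, 0, 0, 0], [0.1, 0, 0, -1.5, 0, 0, 0], [0.1, 0, 0, -4, 0, 0, 0], [0.1, 0, 0, -4, 0, 0, 0], [0.1, 0, 0, -2, 0, 0, 0], [0.1, 0, 0, 0, 0, 0, 0]],
])

```text
time_s: 8.9
ee_pos: [415.7, -287.1, 134.4]
ee_rot: [179.7, -0.1, 30.0]
force: [-0.5, 0.3, -2.0]
gripper_width: 23.9
```

```bash
python3 - <<'E'
from h import *
I=st(-105,0); plan([(*I,150,5.4)])
f=cam('top'); print(tins(f).round(1)); find(f,['col','L3','blk'])
E
```

```text
-> [508.2, -2.9, 150.0, 5.4] 6 rows [(3.7, -3.33, -0.27, 0.001, -0.0, 0.072), (3.46, -3.59, -0.27, 0.001, -0.0, 0.072), (3.19, -3.83, -0.27, 0.001, -0.0, 0.072), (2.91, -4.04, -0.27, 0.001, -0.0, 0.072), (2.61, -4.24, -0.26, 0.001, -0.0, 0.072), (2.3, -4.42, -0.26, 0.001, -0.0, 0.072)]
[[510.3  -2.2  50.7]
 [624.6 -98.5  51.6]]
col [ 592.8 -297.8] [23.5 25.2] 44.8
L3 [ 415.2 -328.2] [17.8 32.5] 63.9
L3 [ 414.7 -435.9] [13.8 30.3] 88.6
L3 [ 433.7 -431.4] [ 9.5 78.6] 65.6
L3 [ 481.7 -365. ] [44.6 83.6] 32.6
blk [583.1 288.8] [28.5 26.4] 15.3
```

>>> move_arm([
  [[0.1, 3.7, -3.3, -0.3, 0, 0, 0.072], [0.1, 3.45, -3.6, -0.3, 0, 0, 0.072], [0.1, 3.2, -3.8, -0.3, 0, 0, 0.072], [0.1, 2.9, -4.0, -0.3, 0, 0, 0.072], [0.1, 2.6, -4.2, -0.3, 0, 0, 0.072], [0.1, 1.2, -2.2, 0, 0, 0, 0.06], [0.1, 0, 0, 0, 0, 0, 0], [0.1, 0, 0, 0, 0, 0, 0]],
])

```text
time_s: 9.95
ee_pos: [499.7, -20.5, 140.0]
ee_rot: [-179.9, 0.8, 5.1]
force: [-0.7, -0.9, -0.2]
gripper_width: 24.3
```

```bash
python3 - <<'E'
from h import *
I=st(-105,0); plan([(*I,100,5.4),(*I,53,5.4)],step=30)
E
```

```text
-> [508.2, -2.9, 100.0, 5.4] 2 rows [(0.53, -0.83, 1.99, -0.001, 0.007, -0.003), (0.52, -0.83, 1.99, -0.001, 0.007, -0.003)]
-> [508.2, -2.9, 53.0, 5.4] 2 rows all (-0.0, -0.0, 2.35, 0.0, 0.0, 0.0)
```

>>> move_arm([
  [[0.1, 0.5, -0.8, 1.8, 0, 0.007, -0.003], [0.1, 0.5, -0.8, 1.8, 0, 0.007, -0.003], [0.1, 0, 0, 0, 0, 0, 0]],
])

```text
time_s: 10.32
ee_pos: [506.4, -6.8, 102.3]
ee_rot: [-179.9, 0.1, 5.3]
force: [-0.7, 0.1, -1.9]
gripper_width: 24.3
```

```bash
python3 - <<'E'
from h import *
I=st(-105,0); plan([(*I,53,5.4)],step=20)
E
```

```text
-> [508.2, -2.9, 53.0, 5.4] 3 rows [(0.07, -0.12, 1.64, -0.0, 0.001, -0.001), (0.07, -0.13, 1.64, -0.0, 0.001, -0.001), (0.07, -0.13, 1.64, -0.0, 0.001, -0.001)]
```

>>> move_arm([
  [[0.1, 0.15, -0.35, 0.9, 0, 0, 0], [0.1, 0, 0, 1.2, 0, 0, 0], [0.1, 0, 0, 1.2, 0, 0, 0], [0.1, 0, 0, 1.0, 0, 0, 0], [0.1, 0, 0, 0, 0, 0, 0]],
])

```text
time_s: 10.95
ee_pos: [507.5, -5.0, 57.2]
ee_rot: [-180.0, 0.1, 5.1]
force: [-0.3, -0.1, 0.2]
gripper_width: 23.8
```

```bash
python3 - <<'E'
from h import *
I=st(-105,0); plan([(*I,53,5.4)],step=20)
E
```

```text
-> [508.2, -2.9, 53.0, 5.4] 1 rows all (0.09, -0.21, 0.42, -0.0, 0.001, -0.005)
```

>>> move_arm([
  [[0.1, 0.1, -0.2, 0.4, 0, 0, 0], [0.1, 0, 0, 0, 0, 0, 0], [0.31, 0, 0, 0, 0, 0, 0], [0.31, 0, 0, 0, 0, 0, 0], [0.31, 0, 0, -1, 0, 0, 0], [0.31, 0, 0, -4, 0, 0, 0], [0.31, 0, 0, -4, 0, 0, 0], [0.31, 0, 0, -2, 0, 0, 0], [0.31, 0, 0, 0, 0, 0, 0]],
])

```text
time_s: 12.08
ee_pos: [510.0, -2.8, 170.5]
ee_rot: [180.0, -0.3, 5.1]
force: [-0.9, 0.0, -0.4]
gripper_width: 28.1
```

```bash
python3 - <<'E'
from h import *
find(cam('top'),['L3'])
plan([(466.7,-376.8,150,5.4)],step=55)
E
```

```text
L3 [ 466.8 -376.5] [82.  82.2] 16.1
-> [466.7, -376.8, 150.0, 5.4] 7 rows [(-1.09, 5.27, 0.28, 0.0, -0.0, -0.001), (-1.09, 5.27, 0.28, 0.0, -0.0, -0.001), (-1.09, 5.27, 0.28, 0.0, -0.0, -0.001), (-1.1, 5.27, 0.28, 0.0, -0.0, -0.001), (-1.1, 5.26, 0.28, 0.0, -0.0, -0.001), (-1.1, 5.26, 0.28, 0.0, -0.0, -0.001), (-1.11, 5.26, 0.28, 0.0, -0.0, -0.001)]
```

>>> move_arm([
  [[0.5, -1.1, 5.3, 0.3, 0, 0, 0], [0.5, -1.1, 5.3, 0.3, 0, 0, 0], [0.5, -1.1, 5.3, 0.3, 0, 0, 0], [0.5, -1.1, 5.3, 0.3, 0, 0, 0], [0.5, -1.1, 5.3, 0.3, 0, 0, 0], [0.5, -1.1, 5.3, 0.3, 0, 0, 0], [0.5, -0.7, 3.2, 0.3, 0, 0, 0], [0.5, 0, 0, 0.5, 0, 0, 0], [0.5, 0, 0, 2.0, 0, 0, 0], [0.5, 0, 0, 3.0, 0, 0, 0], [0.5, 0, 0, 2.0, 0, 0, 0], [0.5, 0, 0, 0, 0, 0, 0]],
])

```text
time_s: 13.62
ee_pos: [460.3, -359.4, 55.8]
ee_rot: [-179.0, 0.8, 5.4]
force: [-0.4, 0.1, 0.1]
gripper_width: 45.5
```

```bash
python3 - <<'E'
from h import *
plan([(466.7,-376.6,50,5.4),(466.7,-376.6,17,5.4)],step=25)
E
```

```text
-> [466.7, -376.6, 50.0, 5.4] 1 rows all (0.48, 1.79, 0.54, -0.018, 0.015, -0.0)
-> [466.7, -376.6, 17.0, 5.4] 2 rows all (-0.0, -0.0, 1.65, 0.0, 0.0, 0.0)
```

>>> move_arm([
  [[0.5, 0.5, 1.8, 0.3, -0.018, 0.015, 0], [0.5, 0, 0, 0, 0, 0, 0], [0.5, 0, 0, 1.3, 0, 0, 0], [0.5, 0, 0, 1.2, 0, 0, 0], [0.5, 0, 0, 0.6, 0, 0, 0], [0.5, 0, 0, 0, 0, 0, 0]],
])

```text
time_s: 14.38
ee_pos: [468.5, -377.7, 20.7]
ee_rot: [179.8, -0.2, 5.4]
force: [0.5, -0.3, -0.2]
gripper_width: 45.8
```

```bash
python3 - <<'E'
from h import *
plan([(466.7,-376.6,16,5.4)],step=25)
E
```

```text
-> [466.7, -376.6, 16.0, 5.4] 1 rows all (-0.17, -0.12, 0.46, 0.003, -0.003, 0.001)
```

>>> move_arm([
  [[0.5, -0.17, -0.1, 0.45, 0.003, -0.003, 0], [0.1, 0, 0, 0, 0, 0, 0], [0.1, 0, 0, 0, 0, 0, 0], [0.1, 0, 0, 0, 0, 0, 0], [0.1, 0, 0, 0, 0, 0, 0], [0.1, 0, 0, -1, 0, 0, 0], [0.1, 0, 0, -4, 0, 0, 0], [0.1, 0, 0, -4, 0, 0, 0], [0.1, 0, 0, -4, 0, 0, 0], [0.1, 0, 0, -2, 0, 0, 0], [0.1, 0, 0, 0, 0, 0, 0]],
], force=35)

```text
time_s: 15.75
ee_pos: [467.0, -377.0, 174.3]
ee_rot: [179.9, -0.1, 5.4]
force: [-0.5, -0.2, -1.0]
gripper_width: 19.0
```

```bash
python3 - <<'E'
from h import *
I=st(-105,0);f=cam('top');print(tins(f).round(1)); find(f,['L1','L2','blk'])
plan([(*I,150,5.4)],step=50)
E
```

```text
[[509.5  -3.8  52.8]
 [624.6 -97.   51.6]
 [524.3  96.4  50.7]]
L1 [470.9 388.5] [82.8 83. ] 46.2
L2 [447.1 279.6] [82.4 82.4] 1.3
L2 [472.  351.4] [47.8  8.1] 1.7
blk [583.  288.8] [28.3 26.4] 15.3
-> [508.2, -2.9, 150.0, 5.4] 8 rows all (0.96, -4.6, 0.29, 0.0, -0.0, 0.0)
```

>>> move_arm([
  [[0.1, 0.96, -4.6, 0.3, 0, 0, 0], [0.1, 0.96, -4.6, 0.3, 0, 0, 0], [0.1, 0.96, -4.6, 0.3, 0, 0, 0], [0.1, 0.96, -4.6, 0.3, 0, 0, 0], [0.1, 0.96, -4.6, 0.3, 0, 0, 0], [0.1, 0.96, -4.6, 0.3, 0, 0, 0], [0.1, 0.96, -4.6, 0.3, 0, 0, 0], [0.1, 0.6, -3, 0.3, 0, 0, 0], [0.1, 0, 0, 0, 0, 0, 0], [0.1, 0, 0, 0, 0, 0, 0]],
])

```text
time_s: 17.05
ee_pos: [499.5, -7.8, 135.9]
ee_rot: [-179.6, 1.2, 5.3]
force: [0.6, -0.2, -0.6]
gripper_width: 19.1
```

```bash
python3 - <<'E'
from h import *
I=st(-105,0);plan([(*I,105,5.4)],step=25)
E
```

```text
-> [508.2, -2.9, 105.0, 5.4] 2 rows [(0.48, -0.19, 1.54, -0.003, 0.01, -0.001), (0.47, -0.2, 1.54, -0.003, 0.01, -0.001)]
```

>>> move_arm([
  [[0.1, 0.5, -0.2, 1.5, -0.003, 0.01, 0], [0.1, 0.45, -0.2, 1.4, -0.003, 0.01, 0], [0.1, 0, 0, 0.5, 0, 0, 0], [0.1, 0, 0, 0, 0, 0, 0]],
])

```text
time_s: 17.55
ee_pos: [507.7, -7.2, 100.3]
ee_rot: [179.9, 0.1, 5.0]
force: [0.4, -0.2, -1.2]
gripper_width: 19.0
```

```bash
python3 - <<'E'
from h import *
I=st(-105,0)+[.6,0];plan([(*I,98,5.4)],step=25); print(monitor.state()['force'])
E
```

```text
-> [508.8, -2.9, 98.0, 5.4] 1 rows all (0.15, -0.42, 0.23, 0.001, 0.002, -0.007)
[ 0.38445573 -0.17645208 -1.19715219]
```

>>> move_arm([
  [[0.1, 0.15, -0.42, 0.2, 0, 0.002, -0.007], [0.1, 0, 0, 0, 0, 0, 0], [0.1, 0, 0, 0, 0, 0, 0]],
])

```text
time_s: 17.92
ee_pos: [509.5, -3.3, 99.2]
ee_rot: [179.9, -0.1, 5.4]
force: [-0.3, -1.2, -0.1]
gripper_width: 19.0
```

```bash
python3 - <<'E'
from h import *
I=st(-105,0)+[.6,0];plan([(*I,84,5.4)],step=8); print(monitor.state()['force'])
E
```

```text
-> [508.8, -2.9, 84.0, 5.4] 2 rows all (-0.04, -0.02, 0.76, 0.001, -0.001, -0.0)
[-0.30981053 -1.16260727 -0.14685398]
```

>>> move_arm([
  [[0.1, -0.05, 0, 0.5, 0, -0.001, 0], [0.1, -0.05, 0, 0.5, 0, 0, 0], [0.1, 0, 0, 0.5, 0, 0, 0], [0.1, 0, 0, 0.2, 0, 0, 0], [0.1, 0, 0, 0.2, 0, 0, 0], [0.1, 0, 0, 0, 0, 0, 0]],
])

```text
time_s: 18.68
ee_pos: [508.9, -3.1, 80.5]
ee_rot: [179.9, -0.2, 5.4]
force: [-0.2, -0.1, -0.0]
gripper_width: 18.8
```

```bash
python3 - <<'E'
from h import *
I=st(-105,0)+[.6,0];plan([(*I,77,5.4)],step=8); print(monitor.state()['force'],monitor.state()['torque'])
E
```

```text
-> [508.8, -2.9, 77.0, 5.4] 1 rows all (-0.01, -0.02, 0.35, 0.001, -0.003, -0.0)
[-0.23872615 -0.09151304 -0.03410627] [ 0.06739842 -0.010564   -0.036627  ]
```

>>> move_arm([
  [[0.1, 0, 0, 0.3, 0, -0.003, 0], [0.1, 0, 0, 0.2, 0, 0, 0], [0.1, 0, 0, 0.2, 0, 0, 0], [0.1, 0, 0, 0, 0, 0, 0]],
])

```text
time_s: 19.18
ee_pos: [509.2, -3.1, 78.7]
ee_rot: [179.9, -0.1, 5.4]
force: [0.2, 1.2, -0.4]
gripper_width: 18.8
```

>>> move_arm([
  [[0.1, 0, 0, 0.2, 0, 0, 0], [0.1, 0, 0, 0.2, 0, 0, 0]],
])

```text
time_s: 19.42
ee_pos: [509.5, -3.2, 78.2]
ee_rot: [179.9, -0.2, 5.4]
force: [-6.7, 0.0, 21.1]
gripper_width: 18.8
```

>>> move_arm([
  [[0.1, 0, 0, 0.25, 0, 0, 0], [0.1, 0, 0, 0.25, 0, 0, 0], [0.1, 0, 0, 0.25, 0, 0, 0]],
])

```text
time_s: 19.8
ee_pos: [509.5, -3.2, 78.2]
ee_rot: [179.9, -0.3, 5.4]
force: [-6.1, -0.2, 21.7]
gripper_width: 18.6
```

>>> move_arm([
  [[0.1, 0, 0, -0.1, 0, 0, 0], [0.35, 0, 0, 0, 0, 0, 0], [0.35, 0, 0, 0, 0, 0, 0], [0.35, 0, 0, 0, 0, 0, 0], [0.35, 0, 0, -2, 0, 0, 0], [0.35, 0, 0, -2, 0, 0, 0], [0, 0, 0, -0.5, 0, 0, 0], [0, 0, 0, 0, 0, 0, 0], [0, 0, 0, 0, 0, 0, 0], [0, 0, 0, 0, 0, 0, 0]],
])

```text
time_s: 21.05
ee_pos: [507.4, -3.1, 120.7]
ee_rot: [179.9, 0.2, 5.4]
force: [-0.4, 0.7, 0.5]
gripper_width: 0.6
```

```bash
python3 - <<'E'
from h import *
I=st(-105,0)+[.6,0];plan([(*I,102,5.4)],step=25)
g=cam('scene'); save(g,'s5.png',(230,130,300,182),11)
E
```

```text
-> [508.8, -2.9, 102.0, 5.4] 1 rows all (0.14, -0.01, 1.87, 0.001, 0.003, 0.0)
```

View pics/s5.png

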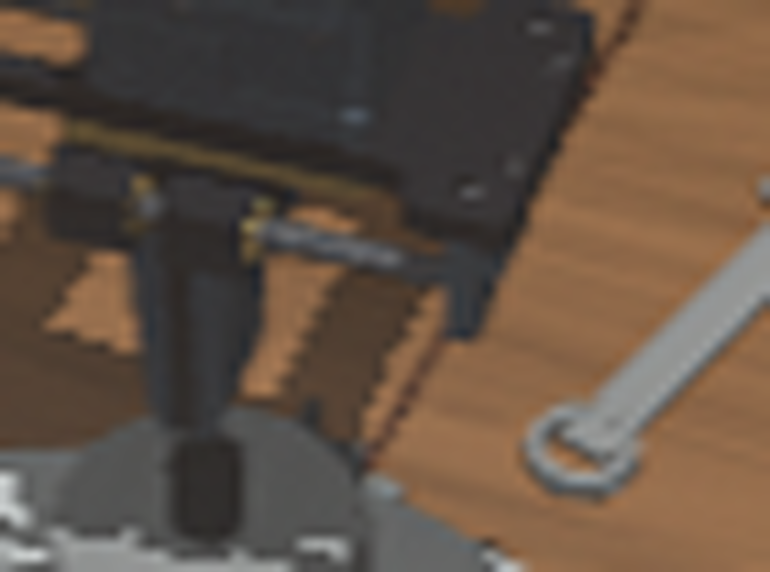

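The lid sits on the tin with its knob at crop (207,487). I'll press it with the closed fingers to confirm the height.

>>> move_arm([
  [[0, 0.14, 0, 1.3, 0, 0.003, 0], [0, 0, 0, 0.4, 0, 0, 0], [0, 0, 0, 0.2, 0, 0, 0], [0, 0, 0, 0.2, 0, 0, 0], [0, 0, 0, 0.2, 0, 0, 0]],
])

```text
time_s: 21.72
ee_pos: [508.3, -3.0, 98.2]
ee_rot: [179.9, 0.1, 5.4]
force: [-6.6, 0.0, 20.8]
gripper_width: -0.0
```

>>> move_arm([
  [[0, 0, 0, 0.3, 0, 0, 0], [0, 0, 0, 0.3, 0, 0, 0]],
])

```text
time_s: 21.98
ee_pos: [508.3, -3.0, 98.1]
ee_rot: [179.9, -0.0, 5.4]
force: [-7.2, -0.7, 20.2]
gripper_width: 0.3
```

z is 98.1, the fully home height, under 20 N. Next turn: grip the peg on the right and swing it 90° clockwise.

>>> move_arm([
  [[0, 0, 0, -2, 0, 0, 0], [0, 0, 0, -4, 0, 0, 0], [0.4, 0, 0, -2, 0, 0, 0], [0.4, 0, 0, 0, 0, 0, 0]],
])

```text
time_s: 22.48
ee_pos: [508.5, -2.9, 181.6]
ee_rot: [179.9, -0.2, 5.4]
force: [-0.2, 0.3, -0.7]
gripper_width: 17.3
```

```bash
python3 - <<'E'
from h import *
p=polar(150,230.7);plan([(*p,165,50.7)],step=25)
f=cam('top'); find(f,['col','blk','L1','L2'])
E
```

```text
-> [517.7, -109.1, 165.0, 50.7] 6 rows [(-0.01, 1.78, 0.28, 0.0, -0.0, -0.132), (-0.25, 1.76, 0.28, 0.0, -0.0, -0.132), (-0.48, 1.71, 0.28, 0.0, -0.0, -0.132), (-0.7, 1.63, 0.28, 0.0, -0.0, -0.132), (-0.9, 1.53, 0.28, 0.0, -0.0, -0.132), (-1.1, 1.4, 0.28, 0.0, -0.0, -0.132)]
col [ 592.8 -297.8] [23.5 25.2] 44.9
blk [583.  288.8] [28.3 26.4] 15.3
L1 [470.9 388.5] [82.8 83. ] 46.2
L2 [447.1 279.6] [82.4 82.4] 1.3
L2 [472.  351.4] [47.8  8.1] 1.7
```

>>> move_arm([
  [[0.4, 0, 1.8, 0.3, 0, 0, -0.132], [0.4, -0.25, 1.75, 0.3, 0, 0, -0.132], [0.4, -0.5, 1.7, 0.3, 0, 0, -0.132], [0.4, -0.7, 1.6, 0.3, 0, 0, -0.132], [0.4, -0.9, 1.5, 0.3, 0, 0, -0.132], [0.4, -0.7, 1.0, 0.3, 0, 0, -0.12], [0.4, 0, 0, 0.5, 0, 0, 0], [0.4, 0, 0, 1, 0, 0, 0], [0.4, 0, 0, 2, 0, 0, 0], [0.4, 0, 0, 1, 0, 0, 0], [0.4, 0, 0, 0, 0, 0, 0]],
])

```text
time_s: 23.9
ee_pos: [510.1, -102.6, 102.3]
ee_rot: [-179.0, 0.6, 51.4]
force: [-0.3, -1.0, 1.2]
gripper_width: 36.5
```

```bash
python3 - <<'E'
from h import *
p=polar(150,230.7);plan([(*p,90,50.7),(*p,68,50.7)],step=25)
E
```

```text
-> [517.7, -109.1, 90.0, 50.7] 1 rows all (-0.03, 1.02, 1.21, -0.018, 0.01, 0.011)
-> [517.7, -109.1, 68.0, 50.7] 1 rows all (0.0, -0.0, 2.2, 0.0, 0.0, 0.0)
```

>>> move_arm([
  [[0.4, 0, 1.0, 0.5, -0.018, 0.01, 0.01], [0.4, 0, 0, 1.2, 0, 0, 0], [0.4, 0, 0, 1.2, 0, 0, 0], [0.3, 0, 0, 0.3, 0, 0, 0], [0.18, 0, 0, 0, 0, 0, 0], [0.18, 0, 0, 0, 0, 0, 0], [0.18, 0, 0, 0, 0, 0, 0]],
])

```text
time_s: 24.78
ee_pos: [519.6, -109.3, 69.2]
ee_rot: [179.8, -0.1, 50.7]
force: [-0.2, -0.5, -0.2]
gripper_width: 16.4
```

```bash
python3 - <<'E'
from h import *
pegpose();p=polar(150,226);plan([(*p,68,46)],step=25)
E
```

```text
r,ang 148.9 231.3
-> [508.5, -100.9, 68.0, 46.0] 1 rows all (-0.06, -1.39, 0.11, 0.004, -0.002, 0.082)
```

>>> move_arm([
  [[0.18, -0.06, -1.3, 0.1, 0, 0, 0.08], [0.18, 0.06, -1.3, 0, 0, 0, 0.087], [0.18, 0.06, -1.3, 0, 0, 0, 0.087], [0.18, 0.06, -1.3, 0, 0, 0, 0.087], [0.18, 0.06, -1.3, 0, 0, 0, 0.087], [0.18, 0.06, -1.3, 0, 0, 0, 0.087], [0.18, 0.06, -1.3, 0, 0, 0, 0.087]],
])

```text
time_s: 25.65
ee_pos: [473.2, -38.3, 70.0]
ee_rot: [179.2, -0.7, 15.2]
force: [-0.7, -2.8, -0.5]
gripper_width: 16.3
```

```bash
python3 - <<'E'
from h import *
pegpose();p=polar(150,190);plan([(*p,68,10)],step=13.5)
E
```

```text
r,ang 146.6 198.0
-> [465.0, -19.0, 68.0, 10.0] 2 rows [(-0.15, -1.04, 0.08, 0.007, -0.007, 0.045), (-0.19, -1.03, 0.09, 0.007, -0.007, 0.045)]
```

>>> move_arm([
  [[0.18, -0.15, -1.1, 0.1, 0.007, -0.007, 0.05], [0.18, -0.1, -1.1, 0.1, 0.007, -0.007, 0.06], [0.18, 0, -1.2, 0, 0, 0, 0.087], [0.18, 0.02, -1.3, 0, 0, 0, 0.087], [0.18, 0.02, -1.3, 0, 0, 0, 0.087], [0.18, 0.02, -1.3, 0, 0, 0, 0.087], [0.18, 0.03, -1.2, 0, 0, 0, 0.08]],
])

```text
time_s: 26.52
ee_pos: [469.2, 43.9, 69.6]
ee_rot: [179.7, -0.4, -16.5]
force: [-0.6, -1.8, -0.6]
gripper_width: 16.6
```

```bash
python3 - <<'E'
from h import *
pegpose();plan([(*polar(150,150),68,-30),(*polar(150,142),68,-38)],step=13.5)
E
```

```text
r,ang 148.2 165.6
-> [482.8, 82.0, 68.0, -30.0] 4 rows [(0.06, -1.01, 0.04, 0.001, -0.002, 0.059), (-0.0, -1.01, 0.04, 0.001, -0.002, 0.059), (-0.06, -1.01, 0.04, 0.001, -0.002, 0.059), (-0.12, -1.0, 0.04, 0.001, -0.002, 0.059)]
-> [494.5, 99.3, 68.0, -38.0] 2 rows [(0.07, -1.04, -0.0, 0.0, -0.0, 0.07), (0.0, -1.05, -0.0, 0.0, -0.0, 0.07)]
```

>>> move_arm([
  [[0.18, 0.0, -1.1, 0.05, 0, 0, 0.07], [0.18, 0, -1.1, 0, 0, 0, 0.07], [0.18, 0, -1.1, 0, 0, 0, 0.07], [0.18, 0, -1.0, 0, 0, 0, 0.07], [0.18, 0, -0.8, 0, 0, 0, 0.06], [0.18, 0, -0.4, 0, 0, 0, 0.03], [0.1, 0, 0, 0, 0, 0, 0], [0.1, 0, 0, 0, 0, 0, 0], [0.1, 0, 0, 0, 0, 0, 0]],
], force=10)

```text
time_s: 27.65
ee_pos: [490.8, 92.6, 69.5]
ee_rot: [179.5, -0.5, -38.1]
force: [-0.2, -0.4, -1.6]
gripper_width: 11.6
```

```bash
python3 - <<'E'
from h import *
pegpose();plan([(*polar(149.8,140.5),68,-39.5)],step=13.5); print(tins(cam('top')).round(1))
E
```

```text
r,ang 149.0 144.9
-> [497.1, 102.3, 68.0, -39.5] 1 rows all (-0.1, -1.15, 0.14, 0.008, -0.01, 0.024)
[[511.2 -12.3  51.9]]
```

>>> move_arm([
  [[0.1, -0.05, -0.6, 0.1, 0.004, -0.005, 0.012], [0.1, 0, -0.5, 0, 0.004, -0.005, 0.012], [0.1, 0, 0, 0, 0, 0, 0], [0.1, 0, 0, 0, 0, 0, 0]],
])

```text
time_s: 28.2
ee_pos: [497.4, 101.7, 69.5]
ee_rot: [180.0, 0.1, -39.6]
force: [-0.7, -1.1, 0.6]
gripper_width: 11.3
```

```bash
python3 - <<'E'
from h import *
pegpose();plan([(*polar(149.8,140.5),68,-39.5)],step=13.5); f=cam('top');print(tins(f).round(1)); save(f,'t6.png',(235,180,305,240),10)
E
```

```text
r,ang 149.2 140.6
-> [497.1, 102.3, 68.0, -39.5] 1 rows all (-0.06, -0.03, 0.15, 0.0, 0.001, -0.002)
[[511.9  -5.3  50.7]]
```

View pics/t6.png

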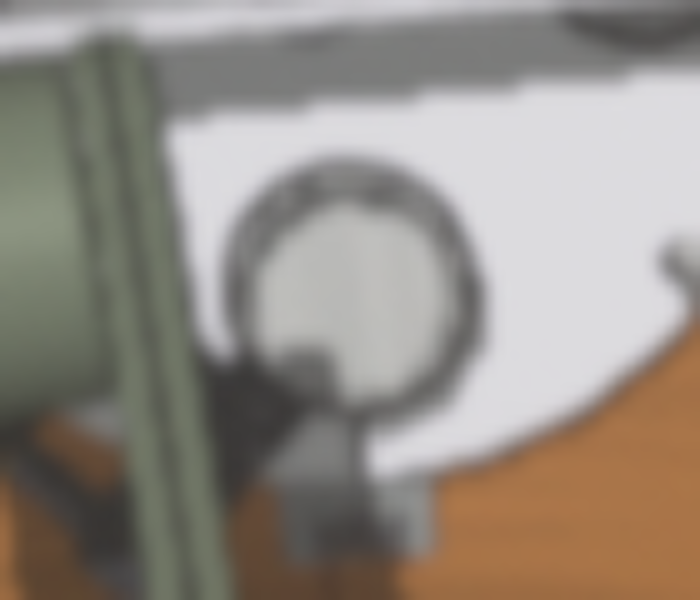

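Tin outline centre is now crop x≈355, against 345 the first time, so it is about 2–3 mm short. I'll nudge it on and recheck with the arm away.

>>> move_arm([
  [[0.1, -0.03, -0.25, 0, 0, 0, 0.015], [0.1, 0, 0, 0, 0, 0, 0], [0.1, 0, 0, 0, 0, 0, 0], [0.25, 0, 0, 0, 0, 0, 0], [0.4, 0, 0, 0, 0, 0, 0], [0.4, 0, 0, 0, 0, 0, 0], [0.4, 0, 0, -3, 0, 0, 0], [0.4, 0, 0, -4, 0, 0, 0], [0.4, 0, 0, -1, 0, 0, 0], [0.4, 0, 0, 0, 0, 0, 0]],
])

```text
time_s: 29.5
ee_pos: [498.9, 103.9, 150.4]
ee_rot: [180.0, 0.1, -40.5]
force: [-0.7, 0.0, -0.2]
gripper_width: 36.5
```

```bash
python3 - <<'E'
from h import *
pegpose();f=cam('top');print(tins(f).round(1)); find(f,['blk','L2','col'])
plan([(583,288.7,150,15.3)],step=50)
E
```

```text
r,ang 149.5 139.6
[[507.2  -3.8  53. ]
 [618.3 -97.   47.4]]
blk [583.1 288.8] [28.5 26.4] 15.3
L2 [472. 351.] [47.8  8.9] 1.7
L2 [449.7 223.3] [142.8  11.8] 6.4
L2 [445.9 276.7] [142.5  88.8] 5.6
col [ 592.8 -297.8] [23.5 25.2] 44.8
-> [583.0, 288.7, 150.0, 15.3] 7 rows [(-0.8, -2.79, -0.0, 0.0, 0.0, -0.139), (-0.41, -2.87, -0.0, 0.0, 0.0, -0.139), (-0.0, -2.9, -0.0, 0.0, 0.0, -0.139), (0.4, -2.87, -0.0, 0.0, 0.0, -0.139), (0.8, -2.79, -0.0, 0.0, 0.0, -0.139), (1.18, -2.65, -0.0, 0.0, 0.0, -0.139), (1.53, -2.47, -0.0, 0.0, 0.0, -0.139)]
```

Grasping the block with the jaws along y would bring the gripper body against the guard corner. I'll use yaw ≈105° instead (jaws along x) and travel higher.

```bash
python3 - <<'E'
from h import *
plan([(505,180,190,30),(583,288.7,180,105.3)],step=50)
f=dict(np.load('top.npz')); print(ray(f,259/1.5,249/1.5,20))
E
```

```text
-> [505.0, 180.0, 190.0, 30.0] 8 rows [(-0.56, -0.77, -0.5, -0.0, 0.0, -0.154), (-0.43, -0.85, -0.5, -0.0, 0.0, -0.154), (-0.3, -0.91, -0.5, -0.0, 0.0, -0.154), (-0.16, -0.94, -0.5, -0.0, 0.0, -0.154), (-0.01, -0.95, -0.5, -0.0, 0.0, -0.154), (0.14, -0.94, -0.5, -0.0, 0.0, -0.154), (0.28, -0.91, -0.5, -0.0, 0.0, -0.154), (0.42, -0.86, -0.5, -0.0, 0.0, -0.154)]
-> [583.0, 288.7, 180.0, 105.3] 9 rows [(1.35, -0.61, 0.11, 0.0, 0.0, -0.146), (1.43, -0.41, 0.11, 0.0, 0.0, -0.146), (1.47, -0.2, 0.11, 0.0, 0.0, -0.146), (1.49, 0.02, 0.11, 0.0, 0.0, -0.146), (1.47, 0.24, 0.11, 0.0, 0.0, -0.146), (1.42, 0.45, 0.11, 0.0, 0.0, -0.146), (1.34, 0.65, 0.11, 0.0, 0.0, -0.146), (1.23, 0.84, 0.11, 0.0, 0.0, -0.146), (1.09, 1.01, 0.11, 0.0, 0.0, -0.146)]
[648.69080271 309.72945659  20.        ]
```

>>> move_arm([
  [[0.42, -0.55, -0.75, -0.6, 0, 0, -0.154], [0.42, -0.4, -0.85, -0.6, 0, 0, -0.154], [0.42, -0.3, -0.9, -0.6, 0, 0, -0.154], [0.42, -0.15, -0.95, -0.5, 0, 0, -0.154], [0.42, 0, -0.95, -0.5, 0, 0, -0.154], [0.42, 0.15, -0.95, -0.5, 0, 0, -0.154], [0.42, 0.3, -0.9, -0.5, 0, 0, -0.154], [0.42, 0.4, -0.85, -0.5, 0, 0, -0.154]],
])

```text
time_s: 30.55
ee_pos: [497.5, 179.3, 179.3]
ee_rot: [-179.5, 1.6, 32.3]
force: [-0.6, 0.7, -0.4]
gripper_width: 38.0
```

>>> move_arm([
  [[0.42, 1.35, -0.6, 0.1, 0, 0, -0.146], [0.42, 1.45, -0.4, 0.1, 0, 0, -0.146], [0.42, 1.5, -0.2, 0.1, 0, 0, -0.146], [0.42, 1.5, 0, 0.1, 0, 0, -0.146], [0.42, 1.5, 0.25, 0.1, 0, 0, -0.146], [0.42, 1.4, 0.45, 0.1, 0, 0, -0.146], [0.42, 1.35, 0.65, 0.1, 0, 0, -0.146], [0.42, 1.2, 0.85, 0.1, 0, 0, -0.146], [0.42, 0.8, 0.7, 0.1, 0, 0, -0.1], [0.42, 0, 0, 0, 0, 0, 0]],
])

```text
time_s: 31.8
ee_pos: [560.7, 290.0, 145.6]
ee_rot: [-176.4, 0.1, 107.5]
force: [0.5, 0.3, 0.6]
gripper_width: 38.4
```

```bash
python3 - <<'E'
from h import *
f=cam('top');print(tins(f).round(1)); save(f,'t7.png',(235,180,305,240),10)
plan([(583,288.7,80,105.3)],step=40)
E
```

```text
[[510.3  -3.7  52.9]
 [619.9 -98.5  57.4]]
-> [583.0, 288.7, 80.0, 105.3] 2 rows [(-0.37, 1.27, 3.21, -0.032, 0.002, 0.019), (-0.36, 1.17, 3.25, -0.032, 0.002, 0.019)]
```

View pics/t7.png

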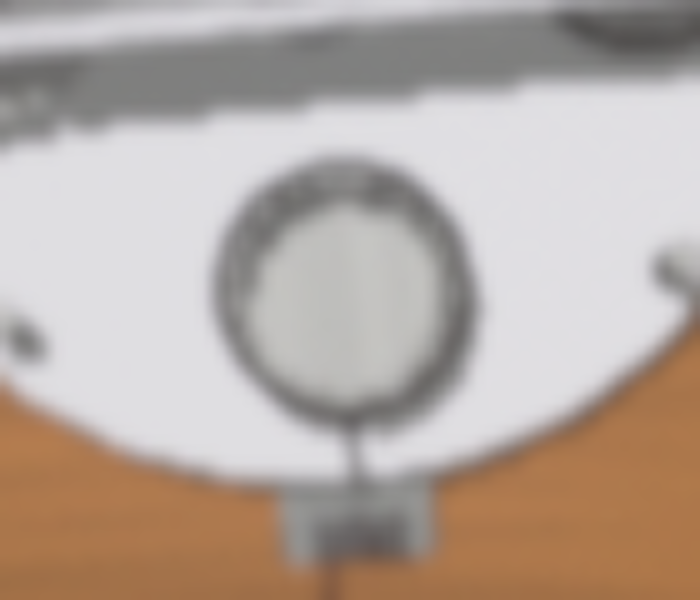

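Aligned now: line tip (360,485), block centre (360,525), tin empty. On to the block.

>>> move_arm([
  [[0.42, -0.4, 1.25, 2.5, -0.032, 0, 0.019], [0.42, -0.35, 1.2, 2.5, -0.032, 0, 0.019], [0.42, 0, 0, 1, 0, 0, 0], [0.42, 0, 0, 0, 0, 0, 0]],
])

```text
time_s: 32.35
ee_pos: [582.6, 286.7, 81.8]
ee_rot: [-179.9, 0.2, 104.9]
force: [0.5, 0.7, 0.2]
gripper_width: 38.4
```

```bash
python3 - <<'E'
from h import *
plan([(583,288.7,40,105.3)],step=60)
E
```

```text
-> [583.0, 288.7, 40.0, 105.3] 1 rows all (0.2, 0.1, 4.18, -0.001, 0.004, -0.008)
```

>>> move_arm([
  [[0.42, 0.2, 0.1, 1.5, 0, 0.004, -0.008], [0.42, 0, 0, 1.6, 0, 0, 0], [0.42, 0, 0, 1.6, 0, 0, 0], [0.42, 0, 0, 1.0, 0, 0, 0], [0.42, 0, 0, 0.3, 0, 0, 0], [0.42, 0, 0, 0, 0, 0, 0]],
])

```text
time_s: 33.1
ee_pos: [583.4, 289.4, 18.9]
ee_rot: [-180.0, -0.0, 105.3]
force: [-0.6, -0.8, -0.1]
gripper_width: 38.3
```

```bash
python3 - <<'E'
from h import *
plan([(583,288.7,11,105.3)],step=60)
E
```

```text
-> [583.0, 288.7, 11.0, 105.3] 1 rows all (-0.06, -0.06, 0.79, -0.0, -0.001, 0.001)
```

>>> move_arm([
  [[0.42, -0.05, -0.05, 0.75, 0, 0, 0], [0.42, 0, 0, 0, 0, 0, 0], [0.1, 0, 0, 0, 0, 0, 0], [0.1, 0, 0, 0, 0, 0, 0], [0.1, 0, 0, 0, 0, 0, 0], [0.1, 0, 0, -1.5, 0, 0, 0], [0.1, 0, 0, -4, 0, 0, 0], [0.1, 0, 0, -4, 0, 0, 0], [0.1, 0, 0, -4, 0, 0, 0], [0.1, 0, 0, -3, 0, 0, 0], [0.1, 0, 0, -1, 0, 0, 0], [0.1, 0, 0, 0, 0, 0, 0]],
], force=20)

```text
time_s: 34.6
ee_pos: [583.1, 288.7, 197.2]
ee_rot: [179.7, -0.1, 105.3]
force: [-0.3, 0.1, -1.4]
gripper_width: 23.7
```

```bash
python3 - <<'E'
from h import *
plan([(505,200,185,145.3),(*st(-105,0),160,185.4)],step=50)
E
```

```text
-> [505.0, 200.0, 185.0, 145.3] 5 rows [(-1.3, -1.98, 0.23, 0.001, 0.0, -0.139), (-1.01, -2.14, 0.23, 0.001, 0.0, -0.139), (-0.7, -2.26, 0.24, 0.001, 0.0, -0.139), (-0.38, -2.33, 0.24, 0.001, 0.0, -0.139), (-0.05, -2.36, 0.24, 0.001, 0.0, -0.139)]
-> [508.2, -2.9, 160.0, 185.4] 5 rows [(-2.36, -3.3, 0.5, -0.0, 0.0, -0.14), (-1.88, -3.6, 0.5, -0.0, 0.0, -0.14), (-1.36, -3.82, 0.5, -0.0, 0.0, -0.14), (-0.81, -3.98, 0.5, -0.0, 0.0, -0.14), (-0.25, -4.05, 0.5, -0.0, 0.0, -0.14)]
```

>>> move_arm([
  [[0.1, -1.3, -2, 0, 0, 0, -0.139], [0.1, -1.0, -2.1, 0, 0, 0, -0.139], [0.1, -0.7, -2.25, 0, 0, 0, -0.139], [0.1, -0.4, -2.3, 0, 0, 0, -0.139], [0.1, -0.05, -2.35, 0, 0, 0, -0.139], [0.1, -2.35, -3.3, 0.2, 0, 0, -0.14], [0.1, -1.9, -3.6, 0.2, 0, 0, -0.14], [0.1, -1.35, -3.8, 0.2, 0, 0, -0.14], [0.1, -0.8, -4, 0.2, 0, 0, -0.14], [0.1, -0.2, -2.5, 0.2, 0, 0, -0.1], [0.1, 0, 0, 0, 0, 0, 0], [0.1, 0, 0, 0, 0, 0, 0]],
])

```text
time_s: 36.1
ee_pos: [501.9, 3.2, 168.6]
ee_rot: [-179.9, -1.7, -174.4]
force: [-0.1, -0.8, -0.3]
gripper_width: 24.0
```

```bash
python3 - <<'E'
from h import *
plan([(*st(-105,0),100,185.4)],step=25)
E
```

```text
-> [508.2, -2.9, 100.0, 185.4] 3 rows [(-0.26, -0.22, 2.28, -0.0, -0.01, 0.001), (-0.24, -0.22, 2.28, -0.0, -0.01, 0.001), (-0.21, -0.22, 2.28, -0.0, -0.01, 0.001)]
```

>>> move_arm([
  [[0.1, -0.26, -0.22, 2.3, 0, -0.01, 0], [0.1, -0.24, -0.22, 2.3, 0, -0.01, 0], [0.1, -0.2, -0.2, 1.6, 0, -0.01, 0], [0.1, 0, 0, 0.3, 0, 0, 0], [0.1, 0, 0, 0, 0, 0, 0]],
])

```text
time_s: 36.72
ee_pos: [508.0, 2.5, 101.2]
ee_rot: [180.0, -0.0, -174.3]
force: [0.1, -0.1, -1.0]
gripper_width: 23.9
```

```bash
python3 - <<'E'
from h import *
plan([(*st(-105,0),53,185.4)],step=60)
E
```

```text
-> [508.2, -2.9, 53.0, 185.4] 1 rows all (0.03, -0.54, 4.81, 0.001, -0.0, 0.005)
```

>>> move_arm([
  [[0.1, 0, -0.55, 0.2, 0, 0, 0.005], [0.1, 0, 0, 0.3, 0, 0, 0], [0.1, 0, 0, 0, 0, 0, 0]],
])

```text
time_s: 37.1
ee_pos: [509.6, -2.9, 97.3]
ee_rot: [180.0, 0.1, -174.6]
force: [0.3, 1.2, -0.8]
gripper_width: 23.8
```

```bash
python3 - <<'E'
from h import *
plan([(*st(-105,0),53,185.4)],step=60)
E
```

```text
-> [508.2, -2.9, 53.0, 185.4] 1 rows all (0.15, 0.01, 4.43, 0.0, 0.002, 0.0)
```

>>> move_arm([
  [[0.1, 0.15, 0, 1.1, 0, 0, 0], [0.1, 0, 0, 1.2, 0, 0, 0], [0.1, 0, 0, 1.2, 0, 0, 0], [0.1, 0, 0, 0.9, 0, 0, 0], [0.1, 0, 0, 0.2, 0, 0, 0], [0.1, 0, 0, 0, 0, 0, 0], [0.31, 0, 0, 0, 0, 0, 0], [0.31, 0, 0, 0, 0, 0, 0]],
])

```text
time_s: 38.1
ee_pos: [508.4, -3.1, 48.4]
ee_rot: [180.0, 0.2, -174.6]
force: [-0.1, 0.3, -0.8]
gripper_width: 28.5
```

>>> move_arm([
  [[0.31, 0, 0, 0, 0, 0, 0], [0.31, 0, 0, -1, 0, 0, 0], [0.31, 0, 0, -4, 0, 0, 0], [0.31, 0, 0, -4, 0, 0, 0], [0.31, 0, 0, -2, 0, 0, 0], [0.31, 0, 0, 0, 0, 0, 0]],
])

```text
time_s: 38.85
ee_pos: [508.6, -3.1, 164.4]
ee_rot: [-180.0, 0.3, -174.6]
force: [-0.1, -0.7, -0.6]
gripper_width: 28.6
```

```bash
python3 - <<'E'
from h import *
plan([(447.1,279.6,150,185.4)],step=55); find(cam('top'),['L2'])
E
```

```text
-> [447.1, 279.6, 150.0, 185.4] 6 rows all (0.58, 4.79, 0.24, -0.0, 0.001, -0.0)
L2 [447.1 279.6] [82.4 82.4] 1.3
L2 [472.  351.4] [47.8  8.1] 1.7
```

>>> move_arm([
  [[0.5, 0.6, 4.8, 0, 0, 0, 0], [0.5, 0.6, 4.8, 0, 0, 0, 0], [0.5, 0.6, 4.8, 0, 0, 0, 0], [0.5, 0.6, 4.8, 0, 0, 0, 0], [0.5, 0.6, 4.8, 0, 0, 0, 0], [0.5, 0.5, 3.5, 0.3, 0, 0, 0], [0.5, 0, 0, 0.5, 0, 0, 0], [0.5, 0, 0, 2.0, 0, 0, 0], [0.5, 0, 0, 2.5, 0, 0, 0], [0.5, 0, 0, 2.0, 0, 0, 0], [0.5, 0, 0, 0, 0, 0, 0]],
])

```text
time_s: 40.28
ee_pos: [439.3, 268.1, 75.8]
ee_rot: [-179.5, -1.0, -174.8]
force: [-0.2, -0.1, 0.3]
gripper_width: 45.4
```

```bash
python3 - <<'E'
from h import *
plan([(447.1,279.6,50,185.4)],step=55)
E
```

```text
-> [447.1, 279.6, 50.0, 185.4] 1 rows all (-0.93, 1.09, 2.55, -0.009, -0.017, -0.004)
```

>>> move_arm([
  [[0.5, -0.9, 1.1, 1.5, -0.009, -0.017, -0.004], [0.5, 0, 0, 0.3, 0, 0, 0], [0.5, 0, 0, 1.2, 0, 0, 0], [0.5, 0, 0, 1.2, 0, 0, 0], [0.5, 0, 0, 0.8, 0, 0, 0], [0.5, 0, 0, 0, 0, 0, 0]],
])

```text
time_s: 41.02
ee_pos: [448.0, 277.5, 24.8]
ee_rot: [-179.9, 0.1, -174.7]
force: [0.9, 0.1, -0.4]
gripper_width: 45.7
```

```bash
python3 - <<'E'
from h import *
plan([(447.1,279.6,16,185.4)],step=55)
E
```

```text
-> [447.1, 279.6, 16.0, 185.4] 1 rows all (0.07, 0.22, 0.88, -0.001, 0.001, -0.002)
```

>>> move_arm([
  [[0.5, 0.1, 0.2, 0.85, 0, 0, 0], [0.5, 0, 0, 0, 0, 0, 0], [0.1, 0, 0, 0, 0, 0, 0], [0.1, 0, 0, 0, 0, 0, 0], [0.1, 0, 0, 0, 0, 0, 0], [0.1, 0, 0, 0, 0, 0, 0]],
], force=35)

```text
time_s: 41.78
ee_pos: [447.3, 280.0, 16.4]
ee_rot: [-180.0, 0.1, -174.7]
force: [0.0, 0.2, -0.8]
gripper_width: 18.7
```

>>> move_arm([
  [[0.1, 0, 0, -1, 0, 0, 0], [0.1, 0, 0, -4, 0, 0, 0], [0.1, 0, 0, -4, 0, 0, 0], [0.1, 0, 0, -4, 0, 0, 0], [0.1, 0, 0, -2, 0, 0, 0], [0.1, 0, 0, 0, 0, 0, 0]],
])

```text
time_s: 42.52
ee_pos: [446.7, 279.7, 173.8]
ee_rot: [180.0, 0.2, -174.7]
force: [0.4, -0.3, -1.0]
gripper_width: 18.9
```

```bash
python3 - <<'E'
from h import *
f=cam('top'); print(tins(f).round(1)); find(f,['col','L1']); save(f,'t8.png',(235,180,305,240),10)
plan([(*(st(-105,0)+[.6,0]),150,185.4)],step=50)
E
```

```text
[[508.   -4.5  53. ]
 [623.8 -98.5  50.7]]
col [ 592.8 -297.8] [23.5 25.2] 44.8
L1 [493.9 332.6] [17.  22.7] 1.6
L1 [471.7 383.6] [154.   12.5] 24.5
L1 [473.8 414.3] [143.8  95.6] 2.1
-> [508.8, -2.9, 150.0, 185.4] 6 rows all (-0.6, -4.78, 0.38, -0.0, 0.0, -0.0)
```

View pics/t8.png

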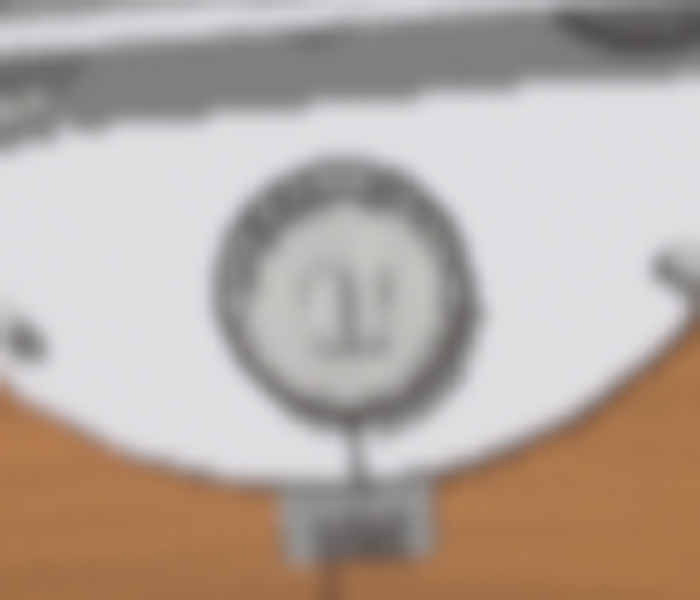

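The block stands upright in the tin at crop (345,310), and the tin is still at the mark. Now the lid.

>>> move_arm([
  [[0.1, -0.6, -4.8, 0.2, 0, 0, 0], [0.1, -0.6, -4.8, 0.2, 0, 0, 0], [0.1, -0.6, -4.8, 0.2, 0, 0, 0], [0.1, -0.6, -4.8, 0.2, 0, 0, 0], [0.1, -0.6, -4.8, 0.2, 0, 0, 0], [0.1, -0.5, -3, 0.2, 0, 0, 0], [0.1, 0, 0, 0, 0, 0, 0], [0.1, 0, 0, 0.5, 0, 0, 0], [0.1, 0, 0, 0.5, 0, 0, 0], [0.1, 0, 0, 0, 0, 0, 0]],
])

```text
time_s: 43.82
ee_pos: [500.5, 8.1, 138.9]
ee_rot: [180.0, -1.1, -174.4]
force: [0.3, -0.2, -0.1]
gripper_width: 18.8
```

```bash
python3 - <<'E'
from h import *
plan([(*(st(-105,0)+[.6,0]),105,185.4)],step=25)
E
```

```text
-> [508.8, -2.9, 105.0, 185.4] 2 rows [(-0.39, -0.59, 1.69, 0.0, -0.009, 0.001), (-0.37, -0.58, 1.69, 0.0, -0.009, 0.001)]
```

>>> move_arm([
  [[0.1, -0.4, -0.6, 1.6, 0, -0.009, 0], [0.1, -0.37, -0.6, 1.5, 0, -0.009, 0], [0.1, 0, 0, 0.2, 0, 0, 0], [0.1, 0, 0, 0, 0, 0, 0]],
])

```text
time_s: 44.32
ee_pos: [509.4, -0.5, 106.0]
ee_rot: [180.0, 0.1, -174.2]
force: [0.4, -0.2, -1.0]
gripper_width: 19.0
```

```bash
python3 - <<'E'
from h import *
plan([(*(st(-105,0)+[.6,0]),100,185.4)],step=25)
E
```

```text
-> [508.8, -2.9, 100.0, 185.4] 1 rows all (0.09, -0.23, 0.6, 0.001, 0.002, 0.007)
```

>>> move_arm([
  [[0.1, 0.1, -0.25, 0.5, 0, 0.002, 0.007], [0.1, 0, 0, 0, 0, 0, 0], [0.1, 0, 0, 0, 0, 0, 0]],
])

```text
time_s: 44.7
ee_pos: [509.2, -2.8, 101.8]
ee_rot: [180.0, 0.1, -174.6]
force: [-0.2, -0.5, -0.4]
gripper_width: 18.8
```

```bash
python3 - <<'E'
from h import *
plan([(*(st(-105,0)+[.6,0]),81,185.4)],step=25)
E
```

```text
-> [508.8, -2.9, 81.0, 185.4] 1 rows all (0.05, -0.01, 2.08, 0.001, 0.001, 0.0)
```

>>> move_arm([
  [[0.1, 0.05, 0, 0.5, 0, 0, 0], [0.1, 0, 0, 0.5, 0, 0, 0], [0.1, 0, 0, 0.5, 0, 0, 0], [0.1, 0, 0, 0.4, 0, 0, 0], [0.1, 0, 0, 0.2, 0, 0, 0], [0.1, 0, 0, 0.2, 0, 0, 0], [0.1, 0, 0, 0.2, 0, 0, 0]],
])

```text
time_s: 45.58
ee_pos: [508.9, -2.8, 78.2]
ee_rot: [180.0, 0.1, -174.6]
force: [-6.1, 0.7, 20.7]
gripper_width: 18.7
```

>>> move_arm([
  [[0.1, 0, 0, 0.25, 0, 0, 0], [0.1, 0, 0, 0.25, 0, 0, 0], [0.1, 0, 0, 0.25, 0, 0, 0]],
])

```text
time_s: 45.95
ee_pos: [509.0, -2.8, 78.2]
ee_rot: [180.0, 0.3, -174.6]
force: [-6.0, 0.2, 18.1]
gripper_width: 18.9
```

Same home height, 78.2. I'll release and press from the top.

>>> move_arm([
  [[0.1, 0, 0, -0.1, 0, 0, 0], [0.35, 0, 0, 0, 0, 0, 0], [0.35, 0, 0, 0, 0, 0, 0], [0.35, 0, 0, 0, 0, 0, 0], [0.35, 0, 0, -2, 0, 0, 0], [0.35, 0, 0, -2, 0, 0, 0], [0, 0, 0, -0.5, 0, 0, 0], [0, 0, 0, 0, 0, 0, 0], [0, 0, 0, 0, 0, 0, 0], [0, 0, 0, 0, 0, 0, 0]],
])

```text
time_s: 47.2
ee_pos: [507.4, -2.8, 122.2]
ee_rot: [180.0, 0.0, -174.6]
force: [0.2, -0.9, -0.3]
gripper_width: 0.6
```

>>> move_arm([
  [[0, -0.1, 0, 1.3, 0, 0, 0], [0, 0, 0, 0.4, 0, 0, 0], [0, 0, 0, 0.2, 0, 0, 0], [0, 0, 0, 0.2, 0, 0, 0], [0, 0, 0, 0.25, 0, 0, 0], [0, 0, 0, 0.3, 0, 0, 0]],
])

```text
time_s: 47.95
ee_pos: [507.9, -2.6, 98.1]
ee_rot: [180.0, -0.1, -174.6]
force: [-7.4, 0.7, 26.8]
gripper_width: 0.5
```

>>> move_arm([
  [[0, 0, 0, -2, 0, 0, 0], [0, 0, 0, -4, 0, 0, 0], [0.4, 0, 0, -2, 0, 0, 0], [0.4, 0, 0, 0, 0, 0, 0]],
])

```text
time_s: 48.45
ee_pos: [508.3, -2.7, 181.7]
ee_rot: [180.0, 0.1, -174.6]
force: [-0.1, -0.0, -1.1]
gripper_width: 17.7
```

```bash
python3 - <<'E'
from h import *
f=cam('top'); find(f,['col','L1'])
plan([(*polar(150,229.7),165,50.7-0)],step=25)
E
```

```text
col [ 592.8 -297.8] [23.5 25.2] 44.8
L1 [471.1 388.7] [83.7 82.2] 70.1
-> [515.7, -107.4, 165.0, 50.7] 15 rows [(0.01, -0.7, 0.1, -0.0, -0.0, 0.157), (-0.1, -0.69, 0.1, -0.0, -0.0, 0.157), (-0.2, -0.67, 0.1, -0.0, -0.0, 0.157), (-0.31, -0.63, 0.1, -0.0, -0.0, 0.157), (-0.4, -0.57, 0.1, -0.0, -0.0, 0.157), (-0.48, -0.5, 0.1, -0.0, -0.0, 0.157), (-0.56, -0.42, 0.1, -0.0, -0.0, 0.157), (-0.62, -0.33, 0.1, -0.0, -0.0, 0.157), (-0.66, -0.23, 0.1, -0.0, -0.0, 0.157), (-0.69, -0.12, 0.1, -0.0, -0.0, 0.157), (-0.7, -0.02, 0.1, -0.0, -0.0, 0.157), (-0.69, 0.09, 0.1, -0.0, -0.0, 0.157), (-0.67, 0.2, 0.1, -0.0, -0.0, 0.157), (-0.63, 0.3, 0.1, -0.0, -0.0, 0.157), (-0.58, 0.4, 0.1, -0.0, -0.0, 0.157)]
```

```bash
python3 - <<'E'
from h import *
plan([(*polar(150,230.5),150,215)],step=25)
E
```

```text
-> [517.3, -108.7, 150.0, 215.0] 5 rows [(0.01, -2.13, 0.61, 0.0, -0.0, -0.103), (0.23, -2.12, 0.61, 0.0, -0.0, -0.103), (0.45, -2.08, 0.61, 0.0, -0.0, -0.103), (0.66, -2.03, 0.61, 0.0, -0.0, -0.103), (0.86, -1.95, 0.61, 0.0, -0.0, -0.103)]
```

>>> move_arm([
  [[0.4, 0, -2.1, 0.4, 0, 0, -0.103], [0.4, 0.25, -2.1, 0.4, 0, 0, -0.103], [0.4, 0.45, -2.1, 0.4, 0, 0, -0.103], [0.4, 0.65, -2.0, 0.4, 0, 0, -0.103], [0.4, 0.8, -1.8, 0.4, 0, 0, -0.095], [0.4, 0, 0, 0, 0, 0, 0], [0.4, 0, 0, 1.5, 0, 0, 0], [0.4, 0, 0, 2.5, 0, 0, 0], [0.4, 0, 0, 0.5, 0, 0, 0], [0.4, 0, 0, 0, 0, 0, 0]],
])

```text
time_s: 49.75
ee_pos: [511.0, -105.1, 102.4]
ee_rot: [179.1, -0.7, -144.7]
force: [-0.3, -0.6, 1.2]
gripper_width: 36.5
```

```bash
python3 - <<'E'
from h import *
plan([(*polar(150,230.5),90,215)],step=40)
w=[(*polar(150,a),68,140+(a-140)*75/90) for a in np.arange(225.5,139,-5)]
plan(w,start=(*polar(150,230.5),68,215))
E
```

```text
-> [517.3, -108.7, 90.0, 215.0] 1 rows all (-0.32, -0.68, 1.22, 0.015, -0.012, 0.005)
-> [507.6, -100.0, 68.0, 211.2] 1 rows all (0.29, 1.28, 0.0, 0.0, -0.0, 0.065)
-> [498.6, -90.4, 68.0, 207.1] 1 rows all (0.27, 1.28, 0.0, 0.0, -0.0, 0.073)
-> [490.6, -80.1, 68.0, 202.9] 1 rows all (0.25, 1.28, 0.0, 0.0, -0.0, 0.073)
-> [483.5, -69.1, 68.0, 198.8] 1 rows all (0.23, 1.29, 0.0, 0.0, -0.0, 0.073)
-> [477.3, -57.6, 68.0, 194.6] 1 rows all (0.21, 1.29, 0.0, 0.0, -0.0, 0.073)
-> [472.2, -45.5, 68.0, 190.4] 1 rows all (0.19, 1.29, 0.0, -0.0, -0.0, 0.073)
-> [468.2, -33.1, 68.0, 186.2] 1 rows all (0.17, 1.3, 0.0, 0.0, -0.0, 0.073)
-> [465.2, -20.3, 68.0, 182.1] 1 rows all (0.15, 1.3, 0.0, 0.0, -0.0, 0.073)
-> [463.4, -7.4, 68.0, 177.9] 1 rows all (0.13, 1.3, 0.0, 0.0, -0.0, 0.073)
-> [462.7, 5.7, 68.0, 173.8] 1 rows all (0.12, 1.3, 0.0, 0.0, -0.0, 0.073)
-> [463.2, 18.8, 68.0, 169.6] 1 rows all (0.1, 1.3, 0.0, -0.0, -0.0, 0.073)
-> [464.8, 31.8, 68.0, 165.4] 1 rows all (0.08, 1.31, 0.0, 0.0, -0.0, 0.073)
-> [467.5, 44.6, 68.0, 161.2] 1 rows all (0.06, 1.31, 0.0, -0.0, -0.0, 0.073)
-> [471.3, 57.1, 68.0, 157.1] 1 rows all (0.04, 1.31, 0.0, 0.0, -0.0, 0.073)
-> [476.2, 69.2, 68.0, 152.9] 1 rows all (0.02, 1.31, 0.0, 0.0, -0.0, 0.073)
-> [482.1, 80.9, 68.0, 148.8] 1 rows all (0.0, 1.31, 0.0, 0.0, -0.0, 0.073)
-> [489.1, 92.0, 68.0, 144.6] 1 rows all (-0.02, 1.31, 0.0, -0.0, -0.0, 0.073)
-> [497.0, 102.4, 68.0, 140.4] 1 rows all (-0.04, 1.31, 0.0, 0.0, -0.0, 0.073)
```

>>> move_arm([
  [[0.4, -0.3, -0.65, 0.5, 0.015, -0.012, 0.005], [0.4, 0, 0, 1.2, 0, 0, 0], [0.4, 0, 0, 1.2, 0, 0, 0], [0.3, 0, 0, 0.3, 0, 0, 0], [0.18, 0, 0, 0, 0, 0, 0], [0.18, 0, 0, 0, 0, 0, 0], [0.18, 0, 0, 0, 0, 0, 0]],
])

```text
time_s: 50.62
ee_pos: [518.8, -108.9, 69.5]
ee_rot: [-179.8, 0.2, -145.0]
force: [0.7, 0.1, 0.1]
gripper_width: 16.1
```

>>> move_arm([
  [[0.18, 0.3, 1.28, 0.05, 0, 0, 0.065], [0.18, 0.28, 1.28, 0, 0, 0, 0.073], [0.18, 0.27, 1.28, 0, 0, 0, 0.073], [0.18, 0.25, 1.29, 0, 0, 0, 0.073], [0.18, 0.23, 1.29, 0, 0, 0, 0.073], [0.18, 0.21, 1.29, 0, 0, 0, 0.073], [0.18, 0.19, 1.3, 0, 0, 0, 0.073], [0.18, 0.17, 1.3, 0, 0, 0, 0.073], [0.18, 0.15, 1.3, 0, 0, 0, 0.073]],
])

```text
time_s: 51.75
ee_pos: [464.6, -11.8, 69.9]
ee_rot: [-179.3, 0.7, 176.7]
force: [-0.9, -3.1, -0.5]
gripper_width: 16.4
```

```bash
python3 - <<'E'
from h import *
pegpose();a0=170
w=[(*polar(150,a),68,max(140,140+(a-140)*75/90)) for a in np.arange(177,141,-4.5)]
plan(w)
E
```

```text
r,ang 149.3 187.3
-> [462.9, 14.9, 68.0, 170.8] 1 rows all (0.33, 2.66, 0.16, -0.012, 0.012, 0.103)
-> [464.0, 26.6, 68.0, 167.1] 1 rows all (0.08, 1.18, 0.0, 0.0, -0.0, 0.065)
-> [466.0, 38.2, 68.0, 163.3] 1 rows all (0.07, 1.18, 0.0, 0.0, -0.0, 0.065)
-> [468.9, 49.6, 68.0, 159.6] 1 rows all (0.05, 1.18, 0.0, 0.0, -0.0, 0.065)
-> [472.7, 60.8, 68.0, 155.8] 1 rows all (0.03, 1.18, 0.0, 0.0, -0.0, 0.065)
-> [477.3, 71.6, 68.0, 152.1] 1 rows all (0.02, 1.18, 0.0, 0.0, -0.0, 0.065)
-> [482.8, 82.0, 68.0, 148.3] 1 rows all (0.0, 1.18, 0.0, -0.0, -0.0, 0.065)
-> [489.1, 92.0, 68.0, 144.6] 1 rows all (-0.01, 1.18, 0.0, 0.0, -0.0, 0.065)
```

>>> move_arm([
  [[0.18, 0.15, 1.3, 0.1, -0.012, 0.012, 0.06], [0.18, 0.13, 1.3, 0.05, 0, 0, 0.065], [0.18, 0.1, 1.3, 0, 0, 0, 0.065], [0.18, 0.08, 1.3, 0, 0, 0, 0.065], [0.18, 0.06, 1.3, 0, 0, 0, 0.065], [0.18, 0.04, 1.3, 0, 0, 0, 0.065], [0.18, 0.02, 1.2, 0, 0, 0, 0.065], [0.18, 0, 1.0, 0, 0, 0, 0.06], [0.18, 0, 0.8, 0, 0, 0, 0.05], [0.18, 0, 0.5, 0, 0, 0, 0.03], [0.18, 0, 0.2, 0, 0, 0, 0.01]],
])

```text
time_s: 53.12
ee_pos: [490.0, 95.2, 69.0]
ee_rot: [-179.2, 0.0, 141.5]
force: [-0.3, -2.1, -0.0]
gripper_width: 16.5
```

>>> move_arm([
  [[0.1, 0, 0, 0, 0, 0, 0], [0.1, 0, 0, 0, 0, 0, 0], [0.1, 0, 0, 0, 0, 0, 0]],
], force=10)

```text
time_s: 53.5
ee_pos: [489.7, 95.2, 69.0]
ee_rot: [-179.2, -0.0, 141.5]
force: [-1.1, 1.1, -0.6]
gripper_width: 11.5
```

```bash
python3 - <<'E'
from h import *
pegpose();plan([(*polar(149.5,139.6),69,139.6)],step=60); print(tins(cam('top')).round(1))
E
```

```text
r,ang 151.4 144.4
-> [498.9, 103.9, 69.0, 139.6] 1 rows all (-0.18, 1.25, -0.01, -0.014, -0.0, 0.034)
[[508.8 -12.3  53. ]]
```

>>> move_arm([
  [[0.1, -0.1, 0.65, 0, -0.01, 0, 0.017], [0.1, -0.05, 0.6, 0, -0.004, 0, 0.017], [0.1, 0, 0, 0, 0, 0, 0], [0.1, 0, 0, 0, 0, 0, 0]],
])

```text
time_s: 54.05
ee_pos: [497.3, 105.1, 69.0]
ee_rot: [-179.9, -0.2, 139.4]
force: [-3.2, -0.4, 2.5]
gripper_width: 11.6
```

```bash
python3 - <<'E'
from h import *
pegpose();plan([(*polar(149.5,139.6),69,139.6)],step=60); f=cam('top'); print(tins(f).round(1))
E
```

```text
r,ang 151.4 139.6
-> [498.9, 103.9, 69.0, 139.6] 1 rows all (-0.19, 0.01, -0.0, -0.001, -0.004, -0.004)
[[509.5  -3.8  53. ]]
```

>>> move_arm([
  [[0.25, 0, 0, 0, 0, 0, 0], [0.4, 0, 0, 0, 0, 0, 0], [0.4, 0, 0, 0, 0, 0, 0], [0.4, 0, 0, -3, 0, 0, 0], [0.4, 0, 0, -4, 0, 0, 0], [0.4, 0, 0, -3, 0, 0, 0], [0.4, 0, 0, -1, 0, 0, 0], [0.4, 0, 0, 0, 0, 0, 0]],
])

```text
time_s: 55.1
ee_pos: [500.2, 104.4, 181.5]
ee_rot: [179.9, 0.1, 139.4]
force: [0.6, 0.1, 0.2]
gripper_width: 36.6
```

```bash
python3 - <<'E'
from h import *
f=cam('top'); print(tins(f).round(1)); find(f,['col','L1'])
plan([(592.8,-297.8,180,90)],step=42)
E
```

```text
[[508.   -3.   53. ]
 [623.8 -97.8  51.8]]
col [ 592.8 -297.8] [23.5 25.2] 45.0
L1 [471.  388.7] [83.2 82.4] 64.9
-> [592.8, -297.8, 180.0, 90.0] 10 rows [(-3.32, -2.45, 0.01, 0.0, -0.0, 0.086), (-3.52, -2.15, 0.01, 0.0, -0.0, 0.086), (-3.69, -1.84, 0.01, 0.0, -0.0, 0.086), (-3.84, -1.52, 0.01, 0.0, -0.0, 0.086), (-3.95, -1.18, 0.01, 0.0, -0.0, 0.086), (-4.04, -0.84, 0.01, 0.0, -0.0, 0.086), (-4.1, -0.49, 0.01, 0.0, -0.0, 0.086), (-4.12, -0.13, 0.01, 0.0, -0.0, 0.086), (-4.12, 0.22, 0.01, 0.0, -0.0, 0.086), (-4.09, 0.58, 0.01, 0.0, -0.0, 0.086)]
```

>>> move_arm([
  [[0.42, -3.3, -2.45, -0.15, 0, 0, 0.086], [0.42, -3.5, -2.15, -0.15, 0, 0, 0.086], [0.42, -3.7, -1.85, -0.15, 0, 0, 0.086], [0.42, -3.85, -1.5, -0.15, 0, 0, 0.086], [0.42, -3.95, -1.2, -0.1, 0, 0, 0.086], [0.42, -4.05, -0.85, -0.1, 0, 0, 0.086], [0.42, -4.1, -0.5, 0, 0, 0, 0.086], [0.42, -4.1, -0.15, 0, 0, 0, 0.086], [0.42, -4.1, 0.2, 0, 0, 0, 0.086], [0.42, -2.5, 0.4, 0, 0, 0, 0.06], [0.42, 0, 0, 0, 0, 0, 0], [0.42, 0, 0, 0, 0, 0, 0]],
])

```text
time_s: 56.65
ee_pos: [579.0, -291.9, 164.2]
ee_rot: [-178.1, -0.7, 90.2]
force: [0.1, 0.2, -0.8]
gripper_width: 38.3
```

```bash
python3 - <<'E'
from h import *
plan([(592.8,-297.8,60,90)],step=42)
E
```

```text
-> [592.8, -297.8, 60.0, 90.0] 3 rows [(-0.24, 0.57, 3.45, -0.011, -0.004, 0.001), (-0.23, 0.53, 3.46, -0.011, -0.004, 0.001), (-0.21, 0.5, 3.47, -0.011, -0.004, 0.001)]
```

>>> move_arm([
  [[0.42, -0.24, 0.57, 3.0, -0.011, -0.004, 0], [0.42, -0.23, 0.53, 3.3, -0.011, -0.004, 0], [0.42, -0.2, 0.5, 2.8, -0.011, -0.004, 0], [0.42, 0, 0, 1.0, 0, 0, 0], [0.42, 0, 0, 0, 0, 0, 0]],
])

```text
time_s: 57.28
ee_pos: [592.9, -291.6, 60.4]
ee_rot: [-180.0, -0.1, 90.7]
force: [0.3, 0.3, 0.3]
gripper_width: 37.9
```

```bash
python3 - <<'E'
from h import *
plan([(592.8,-297.8,11,90)],step=60)
E
```

```text
-> [592.8, -297.8, 11.0, 90.0] 1 rows all (-0.63, -0.01, 4.94, -0.0, -0.002, 0.012)
```

>>> move_arm([
  [[0.42, -0.62, 0, 0.9, 0, -0.002, 0.012], [0.42, 0, 0, 1.3, 0, 0, 0], [0.42, 0, 0, 1.2, 0, 0, 0], [0.42, 0, 0, 0.9, 0, 0, 0], [0.42, 0, 0, 0.4, 0, 0, 0], [0.42, 0, 0, 0, 0, 0, 0], [0.42, 0, 0, 0, 0, 0, 0]],
])

```text
time_s: 58.15
ee_pos: [594.4, -298.7, 12.8]
ee_rot: [179.8, 0.1, 90.0]
force: [0.5, 0.6, -0.1]
gripper_width: 38.3
```

>>> move_arm([
  [[0.1, 0, 0, 0, 0, 0, 0], [0.1, 0, 0, 0, 0, 0, 0], [0.1, 0, 0, 0, 0, 0, 0], [0.1, 0, 0, 0, 0, 0, 0], [0.1, 0, 0, -1.5, 0, 0, 0], [0.1, 0, 0, -4, 0, 0, 0], [0.1, 0, 0, -4, 0, 0, 0], [0.1, 0, 0, -4, 0, 0, 0], [0.1, 0, 0, -3, 0, 0, 0], [0.1, 0, 0, -1, 0, 0, 0], [0.1, 0, 0, 0, 0, 0, 0]],
], force=20)

```text
time_s: 59.52
ee_pos: [593.8, -298.4, 198.8]
ee_rot: [179.6, 0.2, 90.0]
force: [0.3, -0.1, -1.0]
gripper_width: 22.8
```

```bash
python3 - <<'E'
from h import *
plan([(505,-180,185,45),(*st(-105,0),160,5.4)],step=50)
E
```

```text
-> [505.0, -180.0, 185.0, 45.0] 5 rows [(2.37, -1.78, 0.25, 0.002, 0.0, 0.157), (2.06, -2.13, 0.26, 0.002, 0.0, 0.157), (1.7, -2.42, 0.26, 0.002, 0.0, 0.157), (1.3, -2.66, 0.27, 0.002, 0.0, 0.157), (0.87, -2.83, 0.27, 0.002, 0.0, 0.157)]
-> [508.2, -2.9, 160.0, 5.4] 5 rows [(2.55, -2.46, 0.5, 0.0, -0.0, 0.138), (2.19, -2.79, 0.5, 0.0, -0.0, 0.138), (1.78, -3.06, 0.5, 0.0, -0.0, 0.138), (1.34, -3.28, 0.5, 0.0, -0.0, 0.138), (0.88, -3.43, 0.5, 0.0, -0.0, 0.138)]
```

>>> move_arm([
  [[0.1, 2.4, -1.8, 0, 0, 0, 0.157], [0.1, 2.05, -2.1, 0, 0, 0, 0.157], [0.1, 1.7, -2.4, 0, 0, 0, 0.157], [0.1, 1.3, -2.65, 0, 0, 0, 0.157], [0.1, 0.9, -2.8, 0, 0, 0, 0.157], [0.1, 2.55, -2.45, 0.2, 0, 0, 0.138], [0.1, 2.2, -2.8, 0.2, 0, 0, 0.138], [0.1, 1.8, -3.05, 0.2, 0, 0, 0.138], [0.1, 1.35, -3.3, 0.2, 0, 0, 0.138], [0.1, 0.7, -2.5, 0.2, 0, 0, 0.11], [0.1, 0, 0, 0, 0, 0, 0], [0.1, 0, 0, 0, 0, 0, 0]],
])

```text
time_s: 61.02
ee_pos: [503.2, -1.2, 169.6]
ee_rot: [-179.7, 1.5, 4.3]
force: [0.2, 0.1, -0.8]
gripper_width: 22.7
```

```bash
python3 - <<'E'
from h import *
plan([(*st(-105,0),100,5.4)],step=25)
E
```

```text
-> [508.2, -2.9, 100.0, 5.4] 3 rows [(0.22, 0.08, 2.31, -0.002, 0.009, -0.006), (0.2, 0.08, 2.32, -0.002, 0.009, -0.006), (0.18, 0.08, 2.32, -0.002, 0.009, -0.006)]
```

>>> move_arm([
  [[0.1, 0.22, 0.08, 2.3, -0.002, 0.009, -0.006], [0.1, 0.2, 0.08, 2.3, -0.002, 0.009, -0.006], [0.1, 0.18, 0.08, 1.8, -0.002, 0.009, -0.006], [0.1, 0, 0, 0.4, 0, 0, 0], [0.1, 0, 0, 0, 0, 0, 0]],
])

```text
time_s: 61.65
ee_pos: [508.0, -8.0, 99.2]
ee_rot: [179.9, -0.0, 5.3]
force: [-0.0, -0.2, -0.1]
gripper_width: 22.9
```

```bash
python3 - <<'E'
from h import *
plan([(*st(-105,0),53,5.4)],step=60)
E
```

```text
-> [508.2, -2.9, 53.0, 5.4] 1 rows all (0.06, -0.51, 4.62, 0.001, -0.001, -0.002)
```

>>> move_arm([
  [[0.1, 0.05, -0.5, 0, 0, 0, 0], [0.1, 0, 0, 0, 0, 0, 0], [0.1, 0, 0, 0, 0, 0, 0], [0.1, 0, 0, 1.0, 0, 0, 0], [0.1, 0, 0, 1.2, 0, 0, 0], [0.1, 0, 0, 1.1, 0, 0, 0], [0.1, 0, 0, 0.6, 0, 0, 0], [0.1, 0, 0, 0.2, 0, 0, 0], [0.1, 0, 0, 0, 0, 0, 0]],
])

```text
time_s: 62.78
ee_pos: [509.0, -2.9, 56.4]
ee_rot: [179.9, -0.1, 5.3]
force: [0.8, -1.0, -0.2]
gripper_width: 22.8
```

>>> move_arm([
  [[0.31, 0, 0, 0, 0, 0, 0], [0.31, 0, 0, 0, 0, 0, 0], [0.31, 0, 0, 0, 0, 0, 0], [0.31, 0, 0, -1, 0, 0, 0], [0.31, 0, 0, -4, 0, 0, 0], [0.31, 0, 0, -4, 0, 0, 0], [0.31, 0, 0, -3, 0, 0, 0], [0.31, 0, 0, 0, 0, 0, 0]],
])

```text
time_s: 63.78
ee_pos: [509.8, -2.8, 183.9]
ee_rot: [179.9, -0.4, 5.3]
force: [-0.4, -0.6, 0.5]
gripper_width: 28.6
```

```bash
python3 - <<'E'
from h import *
plan([(471,388.6,165,5.4)],step=58); find(cam('top'),['L1'])
E
```

```text
-> [471.0, 388.6, 165.0, 5.4] 7 rows [(-0.04, -5.62, 0.26, 0.0, -0.001, -0.0), (-0.04, -5.62, 0.26, 0.0, -0.001, -0.0), (-0.03, -5.62, 0.26, 0.0, -0.001, -0.0), (-0.03, -5.62, 0.26, 0.0, -0.001, -0.0), (-0.03, -5.62, 0.26, 0.0, -0.001, -0.0), (-0.03, -5.62, 0.27, 0.0, -0.001, -0.0), (-0.03, -5.62, 0.27, 0.0, -0.001, -0.0)]
L1 [471.  388.7] [83.2 82.4] 65.2
```

>>> move_arm([
  [[0.5, 0.05, -5.6, 0, 0, 0, 0], [0.5, 0.05, -5.6, 0, 0, 0, 0], [0.5, 0.05, -5.6, 0, 0, 0, 0], [0.5, 0.05, -5.6, 0, 0, 0, 0], [0.5, 0.05, -5.6, 0, 0, 0, 0], [0.5, 0.1, -5.6, 0, 0, 0, 0], [0.5, 0.1, -3.6, 0.2, 0, 0, 0], [0.5, 0.1, -1.8, 0.2, 0, 0, 0], [0.5, 0, -0.3, 0, 0, 0, 0], [0.5, 0, 0, 0, 0, 0, 0]],
])

```text
time_s: 65.08
ee_pos: [472.1, 395.1, 162.3]
ee_rot: [179.2, 1.0, 5.0]
force: [0.1, 0.4, -1.3]
gripper_width: 45.3
```

>>> move_arm([
  [[0.5, 0, 0, 1.5, 0, 0, 0], [0.5, 0, 0, 3.0, 0, 0, 0], [0.5, 0, 0, 3.0, 0, 0, 0], [0.5, 0, 0, 1.0, 0, 0, 0], [0.5, 0, 0, 0, 0, 0, 0]],
])

```text
time_s: 65.7
ee_pos: [471.8, 387.9, 74.1]
ee_rot: [179.1, 1.0, 4.6]
force: [-0.3, 1.0, -0.7]
gripper_width: 45.7
```

```bash
python3 - <<'E'
from h import *
plan([(471,388.6,45,5.4),(471,388.6,16,5.4)],step=40)
E
```

```text
-> [471.0, 388.6, 45.0, 5.4] 1 rows all (-0.03, -0.13, 2.91, 0.016, 0.017, -0.013)
-> [471.0, 388.6, 16.0, 5.4] 1 rows all (-0.0, -0.0, 2.9, 0.0, 0.0, 0.0)
```

>>> move_arm([
  [[0.5, -0.03, -0.1, 1.2, 0.016, 0.017, -0.013], [0.5, 0, 0, 1.5, 0, 0, 0], [0.5, 0, 0, 1.4, 0, 0, 0], [0.5, 0, 0, 0.8, 0, 0, 0], [0.5, 0, 0, 0.4, 0, 0, 0], [0.5, 0, 0, 0, 0, 0, 0], [0.5, 0, 0, 0, 0, 0, 0]],
], force=35)

```text
time_s: 66.58
ee_pos: [474.5, 390.3, 22.1]
ee_rot: [-179.7, -0.4, 5.3]
force: [0.0, 0.3, 0.1]
gripper_width: 45.9
```

>>> move_arm([
  [[0.1, 0, 0, 0, 0, 0, 0], [0.1, 0, 0, 0, 0, 0, 0], [0.1, 0, 0, 0, 0, 0, 0], [0.1, 0, 0, 0, 0, 0, 0], [0.1, 0, 0, -1, 0, 0, 0], [0.1, 0, 0, -4, 0, 0, 0], [0.1, 0, 0, -4, 0, 0, 0], [0.1, 0, 0, -4, 0, 0, 0], [0.1, 0, 0, -2, 0, 0, 0], [0.1, 0, 0, 0, 0, 0, 0]],
])

```text
time_s: 67.82
ee_pos: [473.6, 389.5, 180.1]
ee_rot: [-179.7, -0.5, 5.3]
force: [-0.4, 0.8, -1.2]
gripper_width: 19.1
```

```bash
python3 - <<'E'
from h import *
f=cam('top'); print(tins(f).round(1)); save(f,'t9.png',(235,180,305,240),10)
plan([(*(st(-105,0)+[.6,0]),150,5.4)],step=56)
E
```

```text
[[509.5  -3.8  52.9]
 [615.9 -97.   44.1]]
-> [508.8, -2.9, 150.0, 5.4] 8 rows [(-0.02, 4.92, 0.34, -0.001, -0.001, -0.0), (-0.02, 4.92, 0.34, -0.001, -0.001, -0.0), (-0.02, 4.92, 0.34, -0.001, -0.001, -0.0), (-0.02, 4.92, 0.35, -0.001, -0.001, -0.0), (-0.02, 4.92, 0.35, -0.001, -0.001, -0.0), (-0.02, 4.92, 0.35, -0.001, -0.001, -0.0), (-0.02, 4.92, 0.36, -0.001, -0.001, -0.0), (-0.02, 4.92, 0.36, -0.001, -0.001, -0.0)]
```

View pics/t9.png

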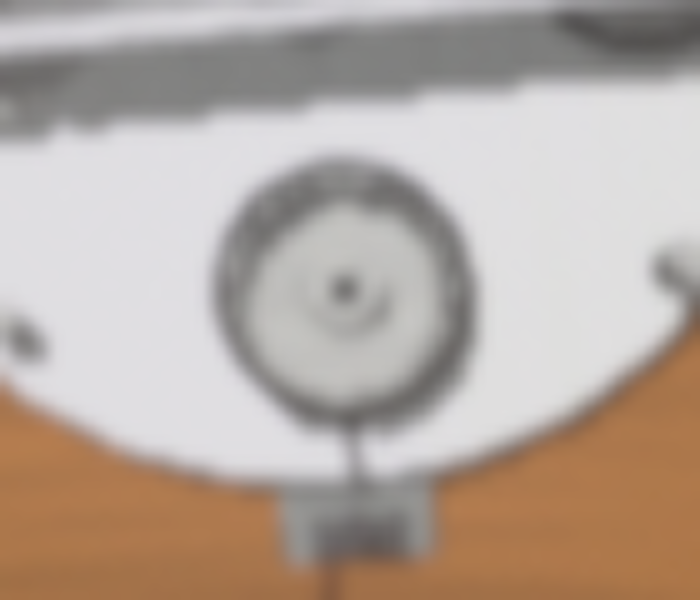

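Collar stands upright in the tin at crop (343,290), and the index line is aligned at (360,485). The last lid is gripped 22 mm up and about 3 mm off-centre along x, so I'll allow for that.

>>> move_arm([
  [[0.1, 0.05, 5.6, 0, 0, 0, 0], [0.1, 0.05, 5.6, 0, 0, 0, 0], [0.1, 0.05, 5.6, 0, 0, 0, 0], [0.1, 0.05, 5.6, 0, 0, 0, 0], [0.1, 0.05, 5.6, 0, 0, 0, 0], [0.1, 0.1, 5.5, 0, 0, 0, 0], [0.1, 0.1, 3.4, 0.1, 0, 0, 0], [0.1, 0.1, 1.6, 0.1, 0, 0, 0], [0.1, 0, 0.3, 0, 0, 0, 0], [0.1, 0, 0, 0, 0, 0, 0]],
])

```text
time_s: 69.12
ee_pos: [509.8, -7.1, 163.1]
ee_rot: [-179.8, 0.8, 5.5]
force: [-0.2, 0.2, -1.0]
gripper_width: 18.3
```

>>> move_arm([
  [[0.1, 0, 0, 0.8, 0, 0, 0], [0.1, 0, 0, 1.2, 0, 0, 0], [0.1, 0, 0, 1.0, 0, 0, 0], [0.1, 0, 0, 0.3, 0, 0, 0], [0.1, 0, 0, 0, 0, 0, 0]],
])

```text
time_s: 69.75
ee_pos: [508.5, -3.9, 127.0]
ee_rot: [-179.7, 0.9, 5.8]
force: [-0.3, 0.1, 0.2]
gripper_width: 18.9
```

```bash
python3 - <<'E'
from h import *
plan([(511.9,-2.6,112,5.4)],step=60)
E
```

```text
-> [511.9, -2.6, 112.0, 5.4] 1 rows all (0.37, -0.09, 1.49, -0.005, 0.015, 0.007)
```

>>> move_arm([
  [[0.1, 0.3, -0.1, 0.8, -0.005, 0.015, 0.007], [0.1, 0, 0, 0.7, 0, 0, 0], [0.1, 0, 0, 0.2, 0, 0, 0], [0.1, 0, 0, 0, 0, 0, 0], [0.1, 0, 0, 0, 0, 0, 0]],
])

```text
time_s: 70.38
ee_pos: [512.0, -2.6, 109.3]
ee_rot: [180.0, -0.1, 5.3]
force: [-0.4, -0.3, -0.3]
gripper_width: 18.8
```

```bash
python3 - <<'E'
from h import *
plan([(511.9,-2.6,106,5.4)],step=60)
E
```

```text
-> [511.9, -2.6, 106.0, 5.4] 1 rows all (-0.01, -0.01, 0.33, 0.001, -0.002, -0.001)
```

>>> move_arm([
  [[0.1, 0, 0, 0.5, 0, 0, 0], [0.1, 0, 0, 0.5, 0, 0, 0], [0.1, -0.03, 0, 0.5, 0, 0, 0], [0.1, 0, 0, 0.4, 0, 0, 0], [0.1, 0, 0, 0.2, 0, 0, 0], [0.1, 0, 0, 0.2, 0, 0, 0], [0.1, 0, 0, 0.2, 0, 0, 0]],
])

```text
time_s: 71.25
ee_pos: [512.0, -2.8, 84.8]
ee_rot: [179.9, -0.2, 5.3]
force: [-1.6, -1.0, 8.0]
gripper_width: 19.0
```

>>> move_arm([
  [[0.1, 0, 0, 0.25, 0, 0, 0], [0.1, 0, 0, 0.25, 0, 0, 0], [0.1, 0, 0, 0.25, 0, 0, 0], [0.1, 0, 0, 0.25, 0, 0, 0]],
])

```text
time_s: 71.75
ee_pos: [512.0, -2.9, 84.7]
ee_rot: [179.9, -0.4, 5.3]
force: [-4.7, 0.1, 18.4]
gripper_width: 18.6
```

>>> move_arm([
  [[0.1, 0, 0, -0.1, 0, 0, 0], [0.35, 0, 0, 0, 0, 0, 0], [0.35, 0, 0, 0, 0, 0, 0], [0.35, 0, 0, 0, 0, 0, 0], [0.35, 0, 0, -2, 0, 0, 0], [0.35, 0, 0, -2, 0, 0, 0], [0, -0.15, 0, -0.3, 0, 0, 0], [0, -0.1, 0, 0, 0, 0, 0], [0, 0, 0, 0, 0, 0, 0], [0, 0, 0, 0, 0, 0, 0]],
])

```text
time_s: 73.0
ee_pos: [507.6, -3.0, 126.5]
ee_rot: [180.0, -0.1, 5.3]
force: [-0.7, -0.1, 0.1]
gripper_width: 0.4
```

>>> move_arm([
  [[0, 0, 0, 1.2, 0, 0, 0], [0, 0, 0, 0.8, 0, 0, 0], [0, 0, 0, 0.3, 0, 0, 0], [0, 0, 0, 0.2, 0, 0, 0], [0, 0, 0, 0.2, 0, 0, 0], [0, 0, 0, 0.25, 0, 0, 0], [0, 0, 0, 0.3, 0, 0, 0], [0, 0, 0, 0.3, 0, 0, 0]],
])

```text
time_s: 74.0
ee_pos: [506.9, -3.0, 98.2]
ee_rot: [180.0, -0.1, 5.3]
force: [-6.4, 0.1, 20.4]
gripper_width: 0.7
```

>>> move_arm([
  [[0, 0, 0, 0.3, 0, 0, 0], [0, 0, 0, 0.35, 0, 0, 0]],
])

```text
time_s: 74.25
ee_pos: [507.0, -3.0, 98.1]
ee_rot: [179.9, -0.3, 5.3]
force: [-8.4, 0.9, 26.4]
gripper_width: 0.7
```

>>> move_arm([
  [[0, 0, 0, -2, 0, 0, 0], [0, 0, 0, -4, 0, 0, 0], [0.4, 0, 0, -2, 0, 0, 0], [0.4, 0, 0, 0, 0, 0, 0], [0.4, 0, 0, 0, 0, 0, 0]],
])

```text
time_s: 74.88
ee_pos: [506.6, -2.9, 181.3]
ee_rot: [179.9, -0.4, 5.3]
force: [-0.2, -0.3, 0.6]
gripper_width: 27.5
```

```bash
python3 - <<'E'
from h import *
plan([(*polar(150,230.5),150,50.5)],step=25)
w=[(*polar(150,a),68,a-180) for a in np.arange(225.5,139,-5)]
plan(w[:2],start=(*polar(150,230.5),68,50.5))
E
```

```text
-> [517.3, -108.7, 150.0, 50.5] 6 rows [(0.01, 1.77, 0.52, 0.001, -0.001, -0.131), (-0.22, 1.76, 0.52, 0.001, -0.001, -0.131), (-0.45, 1.71, 0.52, 0.001, -0.001, -0.131), (-0.67, 1.64, 0.52, 0.001, -0.001, -0.131), (-0.88, 1.54, 0.52, 0.001, -0.001, -0.131), (-1.07, 1.41, 0.52, 0.001, -0.001, -0.131)]
-> [507.6, -100.0, 68.0, 45.5] 1 rows all (0.06, -1.31, -0.0, 0.0, -0.0, 0.087)
-> [498.6, -90.4, 68.0, 40.5] 1 rows all (0.06, -1.31, -0.0, 0.0, -0.0, 0.087)
```

All three lids reach 98.1 mm at the knob top, which is home. Final quarter turn.

>>> move_arm([
  [[0.4, 0, 1.8, 0.3, 0, 0, -0.131], [0.4, -0.2, 1.75, 0.3, 0, 0, -0.131], [0.4, -0.45, 1.7, 0.3, 0, 0, -0.131], [0.4, -0.65, 1.65, 0.3, 0, 0, -0.131], [0.4, -0.9, 1.55, 0.3, 0, 0, -0.131], [0.4, -0.9, 1.5, 0.3, 0, 0, -0.12], [0.4, 0, 0.3, 0.2, 0, 0, 0], [0.4, 0, 0, 1.5, 0, 0, 0], [0.4, 0, 0, 2, 0, 0, 0], [0.4, 0, 0, 1, 0, 0, 0], [0.4, 0, 0, 0, 0, 0, 0], [0.4, 0, 0, 0, 0, 0, 0]],
])

```text
time_s: 76.38
ee_pos: [516.2, -109.3, 101.3]
ee_rot: [-179.2, 0.3, 51.0]
force: [-0.7, -1.6, 1.0]
gripper_width: 36.8
```

```bash
python3 - <<'E'
from h import *
plan([(*polar(150,230.5),85,50.5)],step=60)
E
```

```text
-> [517.3, -108.7, 85.0, 50.5] 1 rows all (0.12, 0.07, 1.63, -0.013, 0.005, 0.009)
```

>>> move_arm([
  [[0.4, 0.05, 0.05, 0.8, -0.013, 0.005, 0.009], [0.4, 0, 0, 1.2, 0, 0, 0], [0.4, 0, 0, 0.9, 0, 0, 0], [0.3, 0, 0, 0.2, 0, 0, 0], [0.18, 0, 0, 0, 0, 0, 0], [0.18, 0, 0, 0, 0, 0, 0], [0.18, 0, 0, 0, 0, 0, 0]],
])

```text
time_s: 77.25
ee_pos: [517.7, -109.4, 69.3]
ee_rot: [179.8, -0.1, 50.4]
force: [-0.7, 0.4, -0.7]
gripper_width: 16.5
```

>>> move_arm([
  [[0.18, -0.03, -1.3, 0.05, 0, 0, 0.08], [0.18, 0.02, -1.3, 0, 0, 0, 0.085], [0.18, 0.02, -1.3, 0, 0, 0, 0.085], [0.18, 0.02, -1.3, 0, 0, 0, 0.085], [0.18, 0.02, -1.3, 0, 0, 0, 0.085], [0.18, 0.02, -1.3, 0, 0, 0, 0.085], [0.18, 0.02, -1.3, 0, 0, 0, 0.085], [0.18, 0.02, -1.3, 0, 0, 0, 0.085]],
])

```text
time_s: 78.25
ee_pos: [466.9, -26.6, 70.1]
ee_rot: [179.2, -0.8, 10.5]
force: [-0.5, -2.4, 0.5]
gripper_width: 16.7
```

```bash
python3 - <<'E'
from h import *
pegpose();plan([(*polar(150,185),68,5)],step=60)
E
```

```text
r,ang 149.6 193.0
-> [463.3, -6.1, 68.0, 5.0] 1 rows all (0.01, -2.09, 0.18, 0.013, -0.015, 0.097)
```

>>> move_arm([
  [[0.18, 0.0, -1.3, 0.1, 0.013, -0.015, 0.08], [0.18, 0.02, -1.3, 0.05, 0, 0, 0.08], [0.18, 0.02, -1.3, 0, 0, 0, 0.08], [0.18, 0.02, -1.3, 0, 0, 0, 0.08], [0.18, 0.02, -1.3, 0, 0, 0, 0.08], [0.18, 0.02, -1.3, 0, 0, 0, 0.08], [0.18, 0.02, -1.3, 0, 0, 0, 0.08], [0.18, 0.02, -1.2, 0, 0, 0, 0.08], [0.18, 0.02, -1.0, 0, 0, 0, 0.07], [0.18, 0, -0.8, 0, 0, 0, 0.05], [0.18, 0, -0.5, 0, 0, 0, 0.03], [0.18, 0, -0.2, 0, 0, 0, 0.01]],
])

```text
time_s: 79.75
ee_pos: [489.3, 93.6, 69.4]
ee_rot: [179.3, -0.2, -36.5]
force: [-0.1, -1.5, 0.4]
gripper_width: 16.4
```

>>> move_arm([
  [[0.1, 0, 0, 0, 0, 0, 0], [0.1, 0, 0, 0, 0, 0, 0], [0.1, 0, 0, 0, 0, 0, 0]],
], force=10)

```text
time_s: 80.12
ee_pos: [489.0, 93.5, 69.5]
ee_rot: [179.3, -0.2, -36.5]
force: [0.5, -0.6, -0.7]
gripper_width: 11.5
```

```bash
python3 - <<'E'
from h import *
pegpose();plan([(*polar(149.5,139.6),69,-40)],step=60); print(tins(cam('top')).round(1))
E
```

```text
r,ang 150.9 145.0
-> [498.9, 103.9, 69.0, -40.0] 1 rows all (0.17, -1.42, 0.03, 0.011, -0.004, 0.061)
[[509.6 -13.1  53. ]]
```

>>> move_arm([
  [[0.1, 0.02, -0.7, 0, 0.006, -0.002, 0.03], [0.1, 0.02, -0.7, 0, 0.005, -0.002, 0.03], [0.1, 0, 0, 0, 0, 0, 0], [0.1, 0, 0, 0, 0, 0, 0]],
])

```text
time_s: 80.68
ee_pos: [497.9, 105.3, 69.5]
ee_rot: [180.0, 0.1, -40.2]
force: [-1.5, -1.8, 0.6]
gripper_width: 11.2
```

```bash
python3 - <<'E'
from h import *
pegpose();plan([(*polar(150.5,139.6),69,-40)],step=60); print(tins(cam('top')).round(1))
E
```

```text
r,ang 151.2 139.4
-> [498.1, 104.5, 69.0, -40.0] 1 rows all (0.07, 0.04, 0.04, 0.0, 0.001, -0.003)
[[506.4  -3.   55.2]]
```

>>> move_arm([
  [[0.25, 0, 0, 0, 0, 0, 0], [0.4, 0, 0, 0, 0, 0, 0], [0.4, 0, 0, 0, 0, 0, 0], [0.4, 0, 0, -3, 0, 0, 0], [0.4, 0, 0, -4, 0, 0, 0], [0.4, 0, 0, -4, 0, 0, 0], [0.4, -2, -3, -1, 0, 0, 0], [0.4, -2, -3, 0, 0, 0, 0.0], [0.4, -1, -2, 0, 0, 0, 0], [0.4, 0, 0, 0, 0, 0, 0], [0.4, 0, 0, 0, 0, 0, 0]],
])

```text
time_s: 82.1
ee_pos: [517.1, 186.6, 193.4]
ee_rot: [-179.2, 0.9, -39.1]
force: [0.6, -0.4, 0.0]
gripper_width: 36.4
```

```bash
python3 - <<'E'
from h import *
f=cam('top'); print(tins(f).round(1)); save(f,'t10.png',(190,105,340,240),4.4)
P=pts(f)
print(cam('top') and tins(cam('top')).round(1))
E
```

```text
[[500.3  -8.5  45.8]]
[[508.8  -4.5  54.1]]
```

View pics/t10.png

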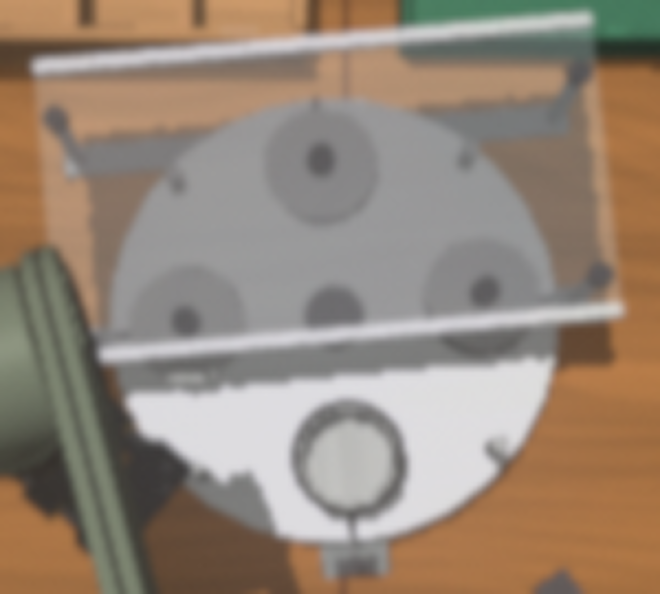

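The final view shows three lidded tins at crop (321,163), (188,320) and (483,295). The empty open tin is at the mark (350,460), with its line at (353,535) on the pointer. Handing in.

```bash
python3 -c "
from h import *
print(job.job_done())"
```

```text
the job is handed in; nothing more can be done
None
```

I put the hexagon, block and round collar into three separate tins and pressed a lid onto each while its tin stood at the mark. I then turned the empty fourth tin to the mark by its pegs and handed the job in at about 82 s.

- **Lids:** pressing each knob from above with 20–27 N stopped at 98.1 mm, against 98 mm for fully home. I did not measure lid tilt separately; all three looked level in the final view.
- **Pieces:** the block and collar were seen standing upright in their tins before lidding. The hexagon was released the same way, but I did not view it inside its tin.
- **Final view:** three lidded tins, with the empty open tin's rim line on the pointer.
- **Check that disagreed:** two automatic circle readings of the final tin gave (500,-9) and (509,-4.5), against an expected (508,-3). The first reading's radius was also too small, so I took it as a bad fit because of the arm's shadow and went by the picture.
- **Guard and tools:** no unexpected contact forces appeared in the end-of-call readings. I did not re-measure the other tools at the end.

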